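Fetch the boxed-in jar for weighing and put the reagent bottles back

ROBOT

A 6-joint arm with a two-finger parallel gripper is mounted at the origin on the work surface. World frame = base frame: x ahead of the robot, y to its left, z up, the work surface at z = 0. Lengths are in m, angles in rad, forces in N, time in s.
With the tool pointing down it reaches from about 0.25 to 0.725 m from the base axis. Payload 4 kg.
Tool frame: the origin (TCP) lies on the centre line of the jaws, within the pads' length; the fingertips stand 25 mm ahead of it and the grasp point (between the pads) lies 6 mm ahead of it; z points along the fingers, x is the direction in which the jaws open and shut, and the axes are right-handed (so a half turn about z gives the same grasp; the last joint's range is limited). The gripper opens to 85 mm and grips with 20 to 120 N. Pads are 22 mm wide; open, the fingers measure 114 mm over their backs; the gripper's body (76 mm by 85 mm) begins 54 mm behind the grasp point. The pads swing forward as they close: fully open they stand 13 mm farther back than shut.
Start: joints at [-1.12, 0.241, 0.005, 1.335, 0, 1.571], TCP at [0.218, -0.45, 0.256] pointing down, gripper open.
Joint ranges: [-2.72, 2.72], [-1.05, 1.87], [-1.09, 1.28], [-1.99, 2.15], [-1.42, 1.44], [-3.14, 3.14]. Speed limits (rad/s): [2.79, 2.79, 3.14, 3.14, 3.14, 3.14].

INTERFACE

Orientations are given as a unit quaternion [x, y, z, w].
In Python, from workcell import bot, imaging, order gives the robot as it stands.
- The arm moves only by the tool carry_out, never from a script. Its argument "moves" is a list of rows, each a list of 5 numbers: the shift along the tool's x, y, z scaled (see below), then the turn about the tool's z scaled (see below), then the opening, from -1 (shut) to 1 (fully open). In form: [[tx, ty, tz, roll, hand], ...]. A call has 1 to 20 rows; each row is the pose to reach, as a shift and turn from the pose commanded when the call began, along the tool's axes at that moment; what a row does not reach only later rows make up. The controller multiplies each number of a shift by 0.1 m and each number of a turn by 90 degrees. A row lasts 1/10 s, in which the tool goes at most 50 mm and 8.59 degrees, less where a joint would pass 70% of its speed; a pose out of reach is approached as far as the arm can. A call with a number of a shift or a turn outside -1 to 1 is refused whole. A call with a gripper value outside its range is refused whole. The fingers move at their own pace and stop on an object; the grip force is fixed at half the most. Time passes only in rows, so rows that repeat a pose let the fingers close. It gives the time, the measured TCP pose, the force and the opening at its end, in the units of the state.
- bot.get_obs(): the state, without advancing time (a new reading comes with each control period).
- imaging.camera(name): name is "scene" or "side" or "wrist"; returns the picture (420x560x3 uint8, red, green, blue); there is no depth.
- imaging.camera_model(name): a dict with "fovy" (degrees; the focal length in pixels is half the picture's height over the tangent of half this angle, whatever the lens; pixels are square), "cx", "cy" (the principal point, pixels), "dist" ([k1, k2, p1, p2, k3] as OpenCV has them; the pictures are not rectified), "eye" and "rotation" of the camera in the world. Camera axes: x right, y up, looking along -z (the intrinsics and any distortion apply to the point x, -y, -z); pixel columns grow to the right and rows downward; lengths in m; the calibration is good to about 2 mm. A picture is of the moment at which its call begins: read the wrist's pose just before it. camera_model takes no time and is no camera call; for the wrist camera it gives the pose at the moment of the call.
- order.job_done(): hands the job in, once; it reports no verdict.
The state is a dict: "clock": time; "joint_pos": joint angles; "joint_vel": joint speeds; "tau": joint torques, N m; "eef_pos": TCP position; "tool_rot": TCP orientation; "ft_force": force on the tool from outside, world axes, zero at the start; "ft_torque": the same for the moment, N m; "grip_width": finger opening in m.
Only numpy, scipy, OpenCV 4.12 (cv2) and the standard library are available. Lean on these libraries where they do the work, as an engineer would, in place of code of your own. Each camera call takes 0.05 s, during which the arm holds its last target.

TASK

The low white jar has to be weighed, but it stands in the reagent tray boxed in by three taller bottles. First clear all three bottles onto the empty spill tray, then, with them still there, set the jar in the middle of the balance pan, and finally put each bottle back upright where it stood at the start. Set things down rather than dropping them, knock nothing over, and leave the little beaker and the dropper bottle in the reagent tray where they are.

Things in the scene. Friction and masses are not known exactly. Their poses are not given: they have to be found in the camera images.
- large_bottle_center (a point): Large clear glass lab bottle, blue screw cap: 143 mm tall, round body 70 mm across up to 88 mm above its foot, then a shoulder narrowing to a 43 mm neck; cap 53 mm across, the topmost 28 mm, screwed tight (every bottle can be lifted by its cap). Point: on its axis, half-way up, 71.5 mm above its foot; z up. 0.3 to 0.5 kg. Starts in the reagent tray by the jar; the bottles' places are in any order.
- small_bottle_center (a point): Small clear glass lab bottle with a blue screw cap: 105 mm tall, body 56 mm across up to 58 mm above its foot, then narrowing to a 31 mm neck; cap 40 mm across, topmost 26 mm. The point is on its axis, half-way up, 52.5 mm above its foot; z up. About 0.16 to 0.26 kg. It starts in the reagent tray close to the jar.
- amber_bottle_center (a point): Amber glass bottle with a small black screw cap: 140 mm tall, body 62 mm across up to 86 mm above its foot, then a shoulder narrowing to a 25 mm neck; cap 28 mm across, topmost 21 mm. The point is on its axis, half-way up, 70 mm above its foot; z up. About 0.22 to 0.37 kg. It starts in the reagent tray close to the jar.
- jar_center (a point): Low white plastic jar, wide white screw lid, to be weighed: 48 mm tall, lid 52 mm across (topmost 16 mm), body 49 mm across. Point: its centre, 24 mm above its foot; z up. About 0.1 kg. It stands in the reagent tray with one bottle on the robot's side and one on either hand, their axes about 67 mm from its own, which leave a gripper's body no room until they are cleared.
- pan_center (a point): Centre of the top face of the balance's round rigid steel pan, 130 mm across, 80 mm above the bench (the point lies on the surface). x points from control panel to back, z up. The balance is a fixed white box 270 mm deep (x), 195 mm wide, 62 mm high under the pan; the pan's centre is 45 mm behind the middle of the housing. It stands left or right of the reagent tray.
- spill_tray: Empty shallow stainless-steel spill tray, the side area for the bottles: 310 mm along its own x, 170 mm along its y, rim 20 mm high and 4 mm thick, floor 4 mm thick; origin at the centre of its underside, on the bench. It does not move. It stands on the other side from the balance.
- reagent_tray: Grey plastic tray, 200 mm along its own x (away from the robot), 240 mm along its y, rim 30 mm high and 5 mm thick, floor 5 mm thick, in which the bottles, the jar, the beaker and the dropper bottle stand; origin at the centre of its underside, on the bench. It does not move.
- beaker_center (a point): Little open glass beaker, 42 mm across and 55 mm tall, in a far corner of the reagent tray; the point is at its centre, 27.5 mm above its foot. Not to be moved.
- dropper_center (a point): Little white dropper bottle with a green pointed cap, 30 mm across and 56 mm tall, in the other far corner of the reagent tray; the point is at its centre, 28 mm above its foot. Not to be moved.

How it is judged:
By the outcome, as a careful person would: the job done as asked, in the order asked, and still so for the second after the job is handed in, with the robot touching nothing.
It also fails if it takes over 138 s, if anything falls off the work surface, if the arm or the gripper's body presses on something with over 40 N, if the wrist force passes 120 N, or if a joint passes its speed limit or range.

## Working session

There is one attempt and no reset: what is moved stays moved. The work goes in short steps, Python scripts to look and compute and a tool call to move; the robot and the scene stay as the last step left them, time stands still between calls to the robot, and variables do not carry over. Pictures are saved under pics/ and viewed, and the job is handed in when it is done.

Besides the shell and the picture viewer there is one more tool, called after "Emit:" by a JSON object that holds its "method" and its "body", one argument or row to a line. carry_out: Moves the arm, as the interface text tells. Its arguments: {"type":"object","properties":{"moves":{"type":"array","items":{"type":"array","items":{"type":"number","minimum":-1,"maximum":1}}}},"required":["moves"]}

```bash
ls; mkdir -p pics
python3 - <<'E'
from workcell import bot, imaging, order
import cv2
print(bot.get_obs())
for n in ["scene","side","wrist"]:
    m=imaging.camera_model(n); print(n,m)
    im=imaging.camera(n); cv2.imwrite(f"pics/{n}0.png",im[:,:,::-1])
E
```

```text
pics
{'clock': 0.0, 'joint_pos': array([-1.12002095e+00,  2.41387488e-01,  3.68526983e-03,  1.33520864e+00,
        2.39030865e-05,  1.57080234e+00]), 'joint_vel': array([-0.00109215,  0.00099953,  0.00063391,  0.00044051,  0.00135265,
       -0.00037879]), 'tau': array([ 5.62772657e-04, -3.72318041e+01,  2.52407652e+01,  1.68340013e-02,
       -5.66372728e-05, -1.39186113e-06]), 'eef_pos': array([ 0.21757557, -0.44951013,  0.25541078]), 'tool_rot': array([ 8.47247470e-01, -5.31197333e-01, -8.89419867e-04, -5.71736873e-04]), 'ft_force': array([-0.0542205 , -0.09901194, -0.04922062]), 'ft_torque': array([-0.01188408, -0.01597541, -0.0038916 ]), 'grip_width': 0.08532856415354655}
scene {'fovy': 54.676722426291185, 'cx': 280.63021424539534, 'cy': 204.01907675438372, 'dist': array([-0.08472732,  0.        ,  0.        ,  0.        ,  0.        ]), 'eye': array([1.12747645, 0.25694402, 0.87360289]), 'rotation': array([0.16742483, 0.25770269, 0.81305374, 0.49447129])}
side {'fovy': 47.07989485538059, 'cx': 276.06583255336426, 'cy': 205.06343175843736, 'dist': array([0.00594624, 0.        , 0.        , 0.        , 0.        ]), 'eye': array([ 0.46496025, -0.9209659 ,  0.83599554]), 'rotation': array([ 0.4227821 , -0.02985626, -0.07872071,  0.902312  ])}
wrist {'fovy': 70.9097530255229, 'cx': 279.1095044263462, 'cy': 204.07205244840355, 'dist': array([-0.05207596,  0.        ,  0.        ,  0.        ,  0.        ]), 'eye': array([ 0.28244831, -0.41812574,  0.3728426 ]), 'rotation': array([-0.12142668,  0.0765008 , -0.52613142,  0.83820577])}
```

View pics/scene0.png

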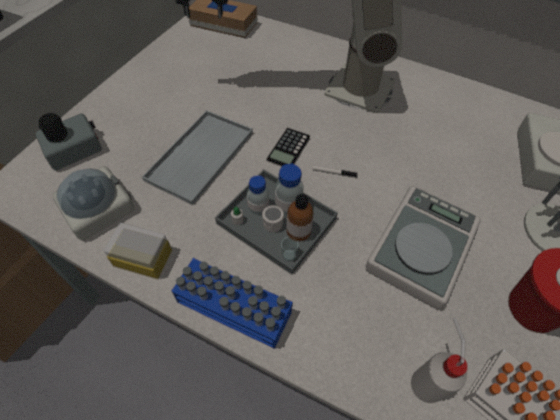

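View pics/side0.png

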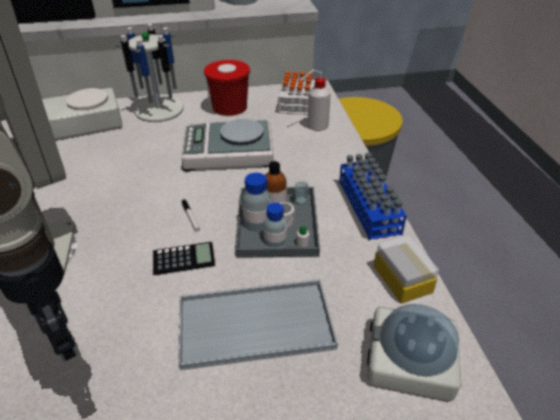

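View pics/wrist0.png

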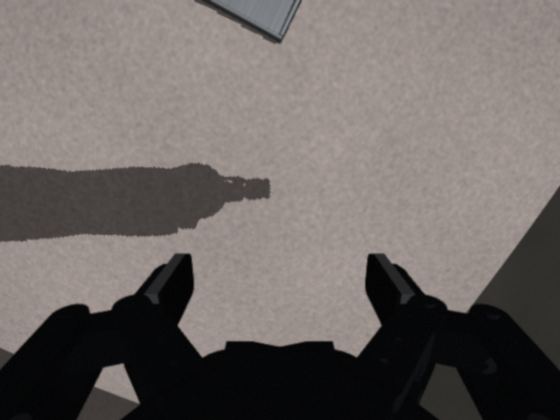

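The scene and side views show the spill tray on the right (−y, scene ~(200,155)), the reagent tray in the middle (~(278,218)) and the balance on the left (+y, ~(425,245)). Next I'll enlarge the relevant parts.

```bash
cat > h.py <<'E'
import numpy as np, cv2
from scipy.spatial.transform import Rotation as R
from workcell import bot, imaging, order
def K(m):
    f=210/np.tan(np.radians(m['fovy'])/2); return np.array([[f,0,m['cx']],[0,f,m['cy']],[0,0,1]])
def ray(m,uv):
    p=cv2.undistortPoints(np.array([[uv]],float),K(m),np.array(m['dist'])).ravel()
    d=R.from_quat(m['rotation']).apply([p[0],-p[1],-1]); return np.array(m['eye']),d/np.linalg.norm(d)
def onz(m,uv,z):
    e,d=ray(m,uv); return e+d*(z-e[2])/d[2]
def two(m1,u1,m2,u2):
    e1,d1=ray(m1,u1);e2,d2=ray(m2,u2)
    A=np.stack([d1,-d2],1);s=np.linalg.lstsq(A,e2-e1,rcond=None)[0]
    a=e1+s[0]*d1;b=e2+s[1]*d2; return (a+b)/2,np.linalg.norm(a-b)
def proj(m,P):
    q=R.from_quat(m['rotation']).inv().apply(np.atleast_2d(P)-m['eye'])
    q=q*[1,-1,-1]
    return cv2.projectPoints(q.reshape(-1,1,3),np.zeros(3),np.zeros(3),K(m),np.array(m['dist']))[0].reshape(-1,2)
E
python3 - <<'E'
import cv2
a=cv2.imread('pics/scene0.png');b=cv2.imread('pics/side0.png')
cv2.imwrite('pics/s0z.png',cv2.resize(a[150:280,200:350],None,fx=4.5,fy=4.5,interpolation=cv2.INTER_CUBIC))
cv2.imwrite('pics/d0z.png',cv2.resize(b[150:270,220:340],None,fx=5,fy=5,interpolation=cv2.INTER_CUBIC))
import numpy as np
for n,im,box in(('scene',a,(200,150,350,280)),('side',b,(220,150,340,270))):
    x0,y0,x1,y1=box; hsv=cv2.cvtColor(im,cv2.COLOR_BGR2HSV)
    for nm,lo,hi in (('blue',(105,130,50),(130,255,255)),('amber',(3,100,30),(18,255,200)),('black',(0,0,0),(180,255,38)),('white',(0,0,150),(180,60,255)),('green',(40,80,20),(90,255,255))):
        k=cv2.inRange(hsv,lo,hi); z=np.zeros_like(k); z[y0:y1,x0:x1]=k[y0:y1,x0:x1]
        c,l,s,ce=cv2.connectedComponentsWithStats(z)
        for i in range(1,c):
            if s[i,4]>15: print(n,nm,s[i],ce[i].round(1))
E
```

```text
scene blue [279 163  22  24 403] [289.6 174.8]
scene blue [249 176  16  18 219] [256.9 183.9]
scene amber [288 202  25  24 423] [299.7 214.3]
scene amber [288 233  22   8  55] [298.5 237.3]
scene black [280 150  22  13  67] [292.1 153.8]
scene black [268 157  16   8  41] [274.8 161. ]
scene black [342 171   8   5  26] [345.5 173. ]
scene black [228 195  15  14  33] [235.3 202. ]
scene black [296 194  15  15 159] [301.7 201.1]
scene green [234 207   6   7  34] [236.1 210.1]
side blue [245 173  22  21 382] [255.6 182.9]
side blue [267 203  17  18 251] [274.7 211.2]
side amber [267 172  19  21 324] [275.9 182.1]
side black [269 162  10  12 101] [273.8 167.6]
side white [ 220  150  120  120 7014] [286.4 207.6]
side white [285 206   9  10  31] [289.9 211.3]
side white [298 233  11   5  23] [303.7 235.3]
side green [300 226   6   8  43] [302.6 229.6]
```

View pics/s0z.png

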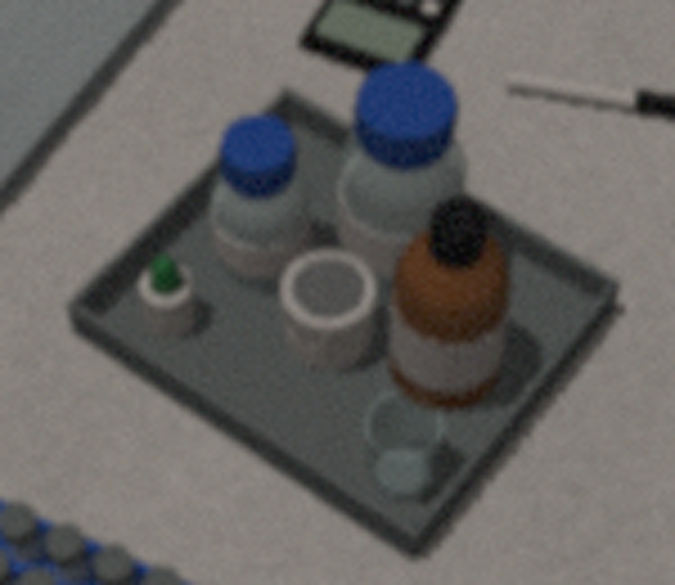

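View pics/d0z.png

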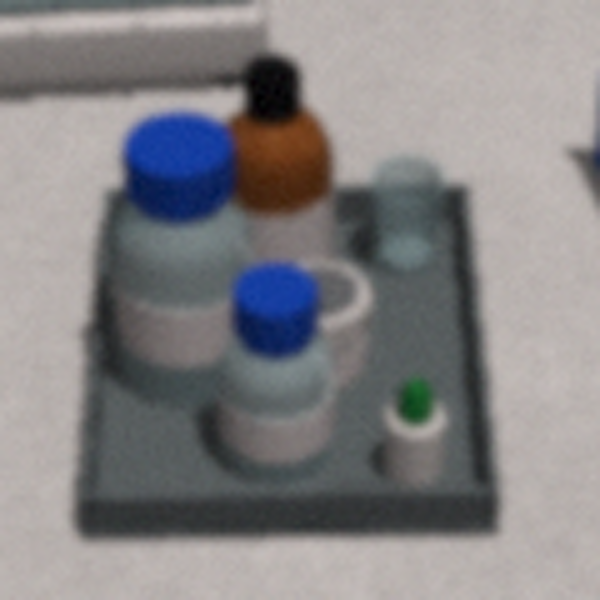

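The large bottle stands on the robot's side of the jar, the small bottle at −y and the amber at +y. The jar's lid centre is at about zoom (328,293) in the scene crop. Next: positions, plus the spill tray and balance crops.

Run:
```python
from h import *
s=imaging.camera_model('scene');d=imaging.camera_model('side')
np.set_printoptions(precision=4,suppress=True)
for n,a,b,z in (('large',(289.6,174.8),(255.6,182.9),.134),('small',(256.9,183.9),(274.7,211.2),.097),('amber',(301.7,201.1),(273.8,167.6),.1345)):
    print(n,onz(s,a,z),onz(d,b,z),two(s,a,d,b))
zo=lambda u,v:((u+.5)/4.5-.5+200,(v+.5)/4.5-.5+150)
zd=lambda u,v:((u+.5)/5-.5+220,(v+.5)/5-.5+150)
print('jar',onz(s,zo(328,291),.053),onz(d,zd(332,299),.053))
for c in ((287,90),(620,288),(416,555),(72,310)): print('tray rim s',onz(s,zo(*c),.03))
for c in ((108,188),(466,188),(495,492),(80,497)): print('tray rim d',onz(d,zd(*c),.03))
a=cv2.imread('pics/scene0.png');b=cv2.imread('pics/side0.png')
cv2.imwrite('pics/s1z.png',cv2.resize(a[100:210,135:265],None,fx=5,fy=5,interpolation=cv2.INTER_CUBIC))
cv2.imwrite('pics/d1z.png',cv2.resize(b[270:370,170:345],None,fx=4.5,fy=4.5,interpolation=cv2.INTER_CUBIC))
cv2.imwrite('pics/s2z.png',cv2.resize(a[180:310,360:490],None,fx=4.5,fy=4.5,interpolation=cv2.INTER_CUBIC))
```

```text
large [0.5609 0.0058 0.134 ] [0.5624 0.0009 0.134 ] (array([0.5615, 0.0048, 0.1323]), np.float64(0.0032530905391688035))
small [ 0.5959 -0.0646  0.097 ] [ 0.5969 -0.0681  0.097 ] (array([ 0.5963, -0.0655,  0.0957]), np.float64(0.0024091936233582045))
amber [0.6178 0.0644 0.1345] [0.6157 0.0546 0.1345] (array([0.6159, 0.0627, 0.1297]), np.float64(0.002640606200819421))
jar [ 0.631 -0.003  0.053] [ 0.6338 -0.0156  0.053 ]
tray rim s [ 0.4982 -0.1009  0.03  ]
tray rim s [0.539 0.134 0.03 ]
tray rim s [0.7402 0.1049 0.03  ]
tray rim s [ 0.6945 -0.1299  0.03  ]
tray rim d [0.5355 0.1254 0.03  ]
tray rim d [0.7277 0.0896 0.03  ]
tray rim d [ 0.6885 -0.1409  0.03  ]
tray rim d [ 0.4957 -0.109   0.03  ]
```

View pics/s1z.png

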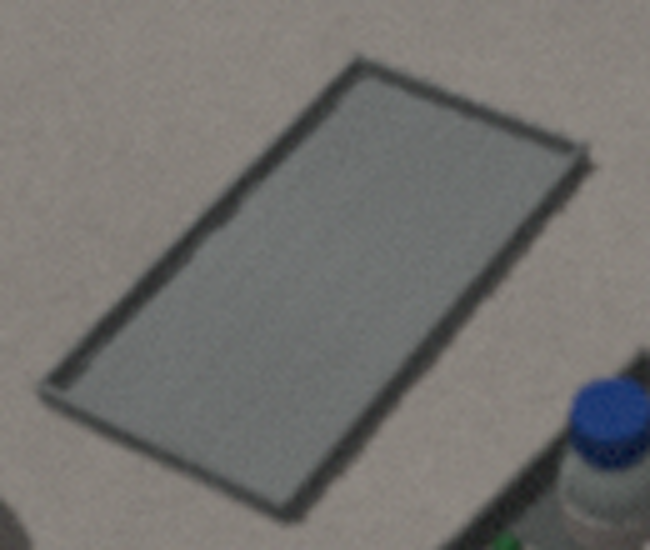

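View pics/d1z.png

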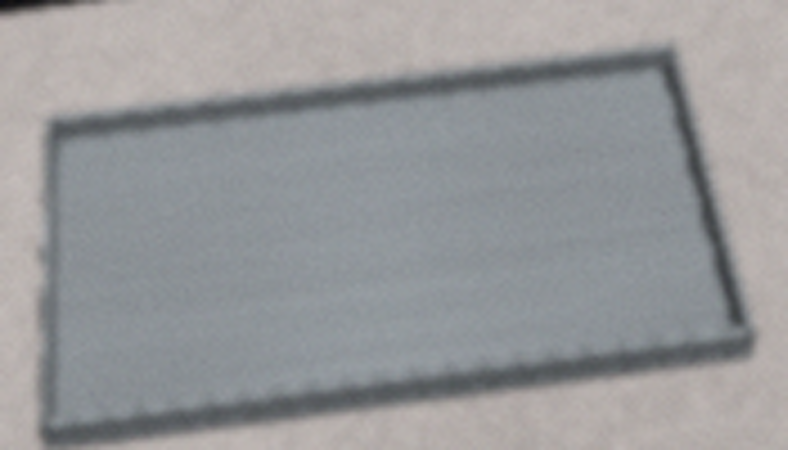

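View pics/s2z.png

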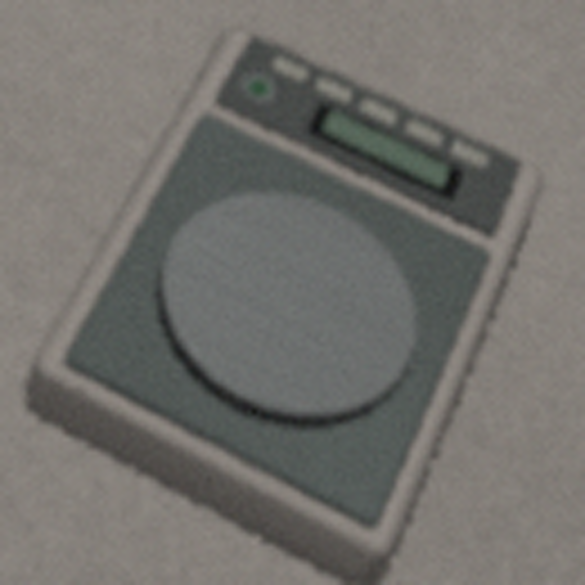

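The spill tray's rim corners and the pan's ellipse are clear in these crops; now converting them to world positions.

Run:
```python
from h import *
s=imaging.camera_model('scene');d=imaging.camera_model('side')
np.set_printoptions(precision=4,suppress=True)
z1=lambda u,v:((u+.5)/5-.5+135,(v+.5)/5-.5+100)
zd=lambda u,v:((u+.5)/4.5-.5+170,(v+.5)/4.5-.5+270)
S=[onz(s,z1(*c),.02) for c in ((360,58),(590,150),(290,515),(42,388))]; print(np.array(S),np.mean(S,0))
D=[onz(d,zd(*c),.02) for c in ((48,122),(672,50),(752,335),(45,430))]; print(np.array(D),np.mean(D,0))
a=cv2.imread('pics/scene0.png'); b=cv2.imread('pics/side0.png')
z2=lambda u,v:((u+.5)/4.5-.5+360,(v+.5)/4.5-.5+180)
pts=[(162,285),(180,235),(225,203),(275,192),(330,205),(385,245),(415,320),(395,375),(345,408),(290,413),(225,385),(180,335)]
P=np.array([onz(s,z2(*p),.08)[:2] for p in pts])
from scipy.optimize import least_squares
r=least_squares(lambda q:np.hypot(*(P-q[:2]).T)-q[2],[.6,.3,.065]).x; print('pan',r, 2*np.linalg.norm(P.std(0)))
for c in ((225,30),(540,170)): print('bal front', onz(s,z2(*c),.062))
cv2.imwrite('pics/d2z.png',cv2.resize(b[110:180,175:285],None,fx=6,fy=6,interpolation=cv2.INTER_CUBIC))
```

```text
[[ 0.3629 -0.376   0.02  ]
 [ 0.3675 -0.2089  0.02  ]
 [ 0.6753 -0.2141  0.02  ]
 [ 0.6675 -0.3832  0.02  ]] [ 0.5183 -0.2955  0.02  ]
[[ 0.3634 -0.2219  0.02  ]
 [ 0.6681 -0.2311  0.02  ]
 [ 0.6641 -0.3959  0.02  ]
 [ 0.3595 -0.3885  0.02  ]] [ 0.5138 -0.3094  0.02  ]
pan [0.5641 0.3524 0.0643] 0.12842537408283455
bal front [0.3942 0.2727 0.062 ]
bal front [0.4061 0.4592 0.062 ]
```

View pics/d2z.png

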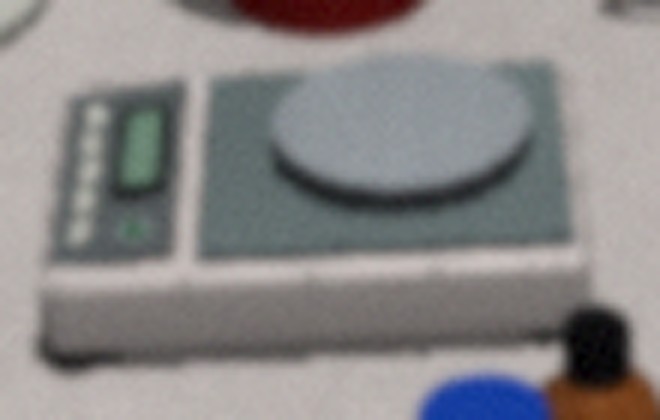

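Emit:
{"method": "carry_out", "body": {
  "moves": [
    [-0.1,-0.3,-0.2,-0.09,1],
    [-0.2,-0.7,-0.4,-0.18,1],
    [-0.3,-1,-0.6,-0.28,1],
    [-0.3,-1,-0.6,-0.38,1],
    [-0.3,-1,-0.6,-0.47,1],
    [-0.3,-1,-0.6,-0.56,1],
    [-0.3,-1,-0.6,-0.602,1],
    [-0.3,-1,-0.6,-0.602,1]
  ]
}}

```text
clock: 0.95
eef_pos: [0.2947, -0.3793, 0.316]
tool_rot: [0.996, -0.087, -0.0, -0.0]
ft_force: [0.1, 0.3, 0.2]
grip_width: 0.0852
```

Emit:
{"method": "carry_out", "body": {
  "moves": [
    [0.4,-0.2,0,-0.06,1],
    [0.8,-0.4,0,-0.111,1],
    [1,-0.6,0,-0.111,1],
    [1,-0.6,0,-0.111,1],
    [1,-0.6,0,-0.111,1]
  ]
}}

```text
clock: 1.45
eef_pos: [0.4038, -0.3374, 0.3158]
tool_rot: [1.0, 0.0, -0.001, -0.0]
ft_force: [-0.8, -0.7, -0.5]
grip_width: 0.0855
```

Run:
```python
from h import *
np.set_printoptions(precision=4,suppress=True)
o=bot.get_obs();m=imaging.camera_model('wrist');im=imaging.camera('wrist');print(o['clock'],o['eef_pos'],o['tool_rot'],m['eye'],m['rotation'])
cv2.imwrite('pics/w1.png',im[:,:,::-1]);import pickle;pickle.dump(m,open('w1.pkl','wb'))
```

```text
1.45 [ 0.4038 -0.3374  0.3158] [ 1.      0.0001 -0.0006 -0.0002] [ 0.4037 -0.265   0.4332] [-0.1438  0.0006 -0.0003  0.9896]
```

View pics/w1.png

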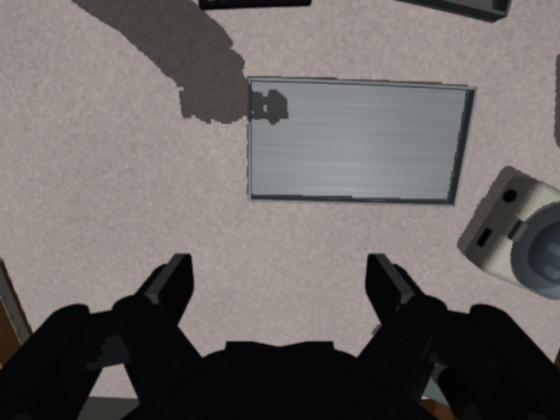

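The wrist picture shows the whole spill tray, with rim corners at about (249,77), (475,88), (455,205) and (249,199).

Run:
```python
from h import *
import pickle
np.set_printoptions(precision=4,suppress=True)
m=pickle.load(open('w1.pkl','rb'))
W=np.array([onz(m,c,.02) for c in ((249,77),(475,87),(456,204),(249,199))]);print(W,W.mean(0))
```

```text
[[ 0.3639 -0.2143  0.02  ]
 [ 0.6671 -0.2234  0.02  ]
 [ 0.6667 -0.3877  0.02  ]
 [ 0.3594 -0.38    0.02  ]] [ 0.5143 -0.3014  0.02  ]
```

Emit:
{"method": "carry_out", "body": {
  "moves": [
    [0.2,-0.4,0,0,1],
    [0.4,-0.8,0,0,1],
    [0.5,-1,0,0,1]
  ]
}}

```text
clock: 1.8
eef_pos: [0.4534, -0.2365, 0.3166]
tool_rot: [1.0, -0.001, 0.0, -0.0]
ft_force: [-0.6, 0.0, -0.2]
grip_width: 0.085
```

Emit:
{"method": "carry_out", "body": {
  "moves": [
    [0.25,-0.5,0,0,1],
    [0.5,-1,0,0,1]
  ]
}}

```text
clock: 2.0
eef_pos: [0.4979, -0.1486, 0.3167]
tool_rot: [1.0, -0.002, 0.0, 0.0]
ft_force: [0.4, 0.0, -0.0]
grip_width: 0.0853
```

Emit:
{"method": "carry_out", "body": {
  "moves": [
    [0.25,-0.5,0,0,1],
    [0.5,-1,0,0,1],
    [0.5,-1,0,0,1],
    [0.5,-1,0,0,1]
  ]
}}

```text
clock: 2.4
eef_pos: [0.5485, -0.0477, 0.3161]
tool_rot: [1.0, 0.001, -0.0, 0.0]
ft_force: [-1.1, -0.2, 0.3]
grip_width: 0.0853
```

Run:
```python
from h import *
np.set_printoptions(precision=4,suppress=True)
o=bot.get_obs();m=imaging.camera_model('wrist');im=imaging.camera('wrist');print(o['clock'],o['eef_pos'],o['tool_rot'],m['eye'],m['rotation'])
cv2.imwrite('pics/w2.png',im[:,:,::-1]);import pickle;pickle.dump(m,open('w2.pkl','wb'))
```

```text
2.4 [ 0.5485 -0.0477  0.3161] [ 1.      0.0007 -0.0003  0.0002] [0.5482 0.0247 0.4334] [-0.1442  0.0002  0.0002  0.9896]
```

View pics/w2.png

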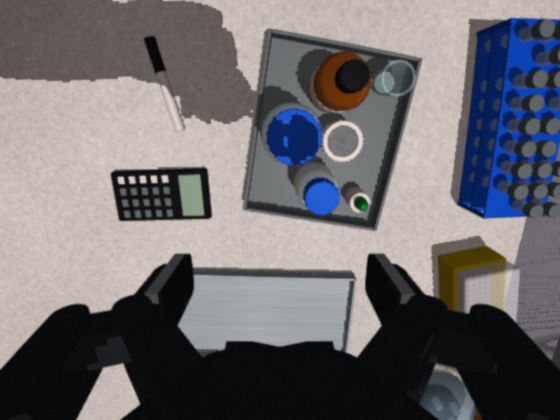

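Wrist picture from above: large cap at about (294,136), small cap (321,196), amber cap (352,76), jar lid (343,142).

Run:
```python
from h import *
import pickle
np.set_printoptions(precision=4,suppress=True)
m=pickle.load(open('w2.pkl','rb')); im=cv2.imread('pics/w2.png')
hsv=cv2.cvtColor(im,cv2.COLOR_BGR2HSV)
def comp(k,box):
    x0,y0,x1,y1=box; z=np.zeros_like(k); z[y0:y1,x0:x1]=k[y0:y1,x0:x1]
    c=max(cv2.findContours(z,cv2.RETR_EXTERNAL,cv2.CHAIN_APPROX_NONE)[0],key=cv2.contourArea)
    return c.reshape(-1,2)
from scipy.optimize import least_squares
for n,lo,hi,box,z,r in (('large',(105,110,30),(130,255,255),(255,100,330,170),.148,.0265),('small',(105,110,30),(130,255,255),(295,165,345,225),.110,.02),('amber',(0,0,0),(180,255,45),(330,55,372,98),.145,.014),('jar',(0,0,130),(180,60,255),(318,118,368,165),.053,.026)):
    c=comp(cv2.inRange(hsv,lo,hi),box); h=cv2.convexHull(c).reshape(-1,2)
    P=np.array([onz(m,p,z)[:2] for p in h])
    q=least_squares(lambda q:np.hypot(*(P-q[:2]).T)-q[2],[*P.mean(0),r]).x
    (u,v),rad=cv2.minEnclosingCircle(c); print(n,q,(u,v,rad),onz(m,(u,v),z))
W=np.array([onz(m,c,.03) for c in ((268,30),(420,59),(375,229),(245,208))]);print(W,W.mean(0))
cv2.imwrite('pics/w2z.png',cv2.resize(im[20:240,230:430],None,fx=2.7,fy=2.7,interpolation=cv2.INTER_CUBIC))
```

```text
large [0.5622 0.006  0.0267] (293.5, 136.5, 29.025949478149414) [0.5618 0.0065 0.148 ]
small [ 0.5957 -0.063   0.0214] (320.5, 196.5, 19.039531707763672) [ 0.5952 -0.0626  0.11  ]
amber [0.6145 0.0609 0.015 ] (352.3780517578125, 76.81097412109375, 18.44733428955078) [0.6151 0.0603 0.145 ]
jar [ 0.6289 -0.0056  0.0269] (342.8305969238281, 141.20703125, 22.218685150146484) [ 0.6291 -0.0051  0.053 ]
[[ 0.5343  0.1287  0.03  ]
 [ 0.7274  0.0974  0.03  ]
 [ 0.6894 -0.1337  0.03  ]
 [ 0.4992 -0.1013  0.03  ]] [ 0.6126 -0.0022  0.03  ]
```

View pics/w2z.png

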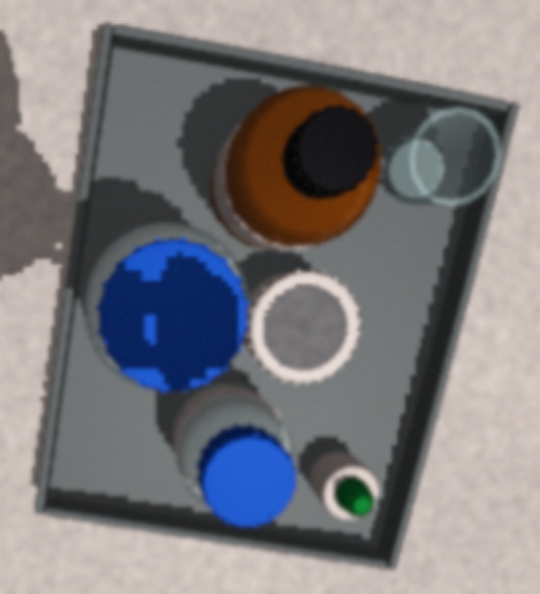

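Emit:
{"method": "carry_out", "body": {
  "moves": [
    [0.135,-0.45,0,0,1],
    [0.135,-0.54,0.4,0,1],
    [0.135,-0.54,0.8,0,1],
    [0.135,-0.54,1,0,1],
    [0.135,-0.54,1,0,1]
  ]
}}

```text
clock: 2.95
eef_pos: [0.5588, 0.0031, 0.213]
tool_rot: [1.0, -0.002, -0.004, 0.0]
ft_force: [-0.1, -0.9, 0.7]
grip_width: 0.0855
```

Emit:
{"method": "carry_out", "body": {
  "moves": [
    [0,0,0.2,0,1],
    [0,0,0.45,0,1],
    [0,0,0.7,0,1],
    [0,0,0.8,0,1],
    [0,0,0.8,0,1],
    [0,0,0.8,0,1]
  ]
}}

```text
clock: 3.55
eef_pos: [0.5629, 0.0049, 0.138]
tool_rot: [1.0, -0.001, 0.001, 0.0]
ft_force: [0.5, 0.3, 0.3]
grip_width: 0.0855
```

Emit:
{"method": "carry_out", "body": {
  "moves": [
    [0,-0.01,0.02,0,0.3],
    [0,-0.01,0.02,0,-1],
    [0,-0.01,0.02,0,-1],
    [0,-0.01,0.02,0,-1],
    [0,-0.01,0.02,0,-1],
    [0,-0.01,0.02,0,-1],
    [0,-0.01,0.02,0,-1]
  ]
}}

```text
clock: 4.25
eef_pos: [0.5625, 0.0068, 0.1356]
tool_rot: [1.0, 0.0, 0.001, 0.0]
ft_force: [-2.4, -0.6, 5.6]
grip_width: 0.0516
```

Emit:
{"method": "carry_out", "body": {
  "moves": [
    [0,0,0,0,-1],
    [0,0,-0.05,0,-1],
    [0,0,-0.2,0,-1],
    [0,0,-0.45,0,-1],
    [0,0,-0.75,0,-1],
    [0,0,-1,0,-1],
    [0,0,-1,0,-1]
  ]
}}

```text
clock: 4.95
eef_pos: [0.5637, 0.0068, 0.2374]
tool_rot: [1.0, 0.0, 0.003, -0.0]
ft_force: [-0.3, -0.7, -4.5]
grip_width: 0.0517
```

Emit:
{"method": "carry_out", "body": {
  "moves": [
    [-0.2,0.15,0,0,-1],
    [-0.45,0.4,0,0,-1],
    [-0.75,0.7,0,0,-1],
    [-1,1,0,0,-1]
  ]
}}

```text
clock: 5.35
eef_pos: [0.4591, -0.0936, 0.2317]
tool_rot: [1.0, 0.001, -0.002, -0.0]
ft_force: [0.6, -1.3, -4.9]
grip_width: 0.0522
```

Emit:
{"method": "carry_out", "body": {
  "moves": [
    [-0.2,0.35,0,0,-1],
    [-0.4,0.7,0,0,-1],
    [-0.43,1,0,0,-1]
  ]
}}

```text
clock: 5.65
eef_pos: [0.4152, -0.1938, 0.2321]
tool_rot: [1.0, -0.001, -0.003, -0.001]
ft_force: [1.4, -0.1, -4.6]
grip_width: 0.052
```

Emit:
{"method": "carry_out", "body": {
  "moves": [
    [0,0.35,0,0,-1],
    [0,0.65,0,0,-1],
    [0,0.85,0,0,-1],
    [0,1,0.1,0,-1],
    [0,1,0.3,0,-1],
    [0,1,0.5,0,-1],
    [0,1,0.6,0,-1],
    [0,1,0.6,0,-1]
  ]
}}

```text
clock: 6.45
eef_pos: [0.4172, -0.2917, 0.1712]
tool_rot: [1.0, 0.0, -0.003, -0.002]
ft_force: [-0.3, 0.2, -5.0]
grip_width: 0.0518
```

Emit:
{"method": "carry_out", "body": {
  "moves": [
    [0.02,0.08,0.1,0,-1],
    [0.02,0.08,0.2,0,-1],
    [0.02,0.08,0.28,0,-1],
    [0.02,0.08,0.32,0,-1],
    [0.02,0.08,0.34,0,-1],
    [0.02,0.08,0.35,0,-1],
    [0.02,0.08,0.36,0,-1],
    [0.02,0.08,0.36,0,-1],
    [0.02,0.08,0.36,0,-1]
  ]
}}

```text
clock: 7.35
eef_pos: [0.421, -0.3014, 0.1386]
tool_rot: [1.0, 0.0, 0.0, 0.0]
ft_force: [-0.4, -0.1, -5.2]
grip_width: 0.0518
```

Emit:
{"method": "carry_out", "body": {
  "moves": [
    [0,0,0.02,0,-1],
    [0,0,0.03,0,-1],
    [0,0,0.04,0,-1],
    [0,0,0.04,0,-1],
    [0,0,0.04,0,-1]
  ]
}}

```text
clock: 7.85
eef_pos: [0.4208, -0.3014, 0.1347]
tool_rot: [1.0, -0.0, 0.0, 0.0]
ft_force: [-1.8, 0.5, 0.5]
grip_width: 0.0516
```

Emit:
{"method": "carry_out", "body": {
  "moves": [
    [0,0,0,0,0.2],
    [0,0,0,0,0.8],
    [0,0,0,0,1],
    [0,0,0,0,1],
    [0,0,-0.2,0,1],
    [0,0,-0.6,0,1],
    [0,0,-1,0,1]
  ]
}}

```text
clock: 8.55
eef_pos: [0.4205, -0.301, 0.2348]
tool_rot: [1.0, 0.0, -0.001, -0.001]
ft_force: [0.3, -0.7, -0.5]
grip_width: 0.0853
```

Emit:
{"method": "carry_out", "body": {
  "moves": [
    [0.2,-0.4,0,0,1],
    [0.4,-0.8,0,0,1],
    [0.5,-1,0,0,1]
  ]
}}

```text
clock: 8.85
eef_pos: [0.4723, -0.1992, 0.2351]
tool_rot: [1.0, 0.001, 0.001, -0.0]
ft_force: [-0.0, -0.1, -0.0]
grip_width: 0.0855
```

Emit:
{"method": "carry_out", "body": {
  "moves": [
    [0.25,-0.5,0,0,1],
    [0.5,-1,0,0,1]
  ]
}}

```text
clock: 9.05
eef_pos: [0.5164, -0.1108, 0.2347]
tool_rot: [1.0, -0.001, 0.001, 0.0]
ft_force: [1.2, 0.1, -0.7]
grip_width: 0.0851
```

Emit:
{"method": "carry_out", "body": {
  "moves": [
    [0.25,-0.5,0,0,1],
    [0.5,-1,0,0,1],
    [0.5,-1,0,0,1],
    [0.5,-1,0,0,1]
  ]
}}

```text
clock: 9.45
eef_pos: [0.5663, -0.0098, 0.2339]
tool_rot: [1.0, 0.002, -0.0, 0.0]
ft_force: [-1.0, -0.9, 0.3]
grip_width: 0.0855
```

Emit:
{"method": "carry_out", "body": {
  "moves": [
    [0.3,-0.4,0,0,1],
    [0.48,-0.7,0,0,1],
    [0.48,-0.705,0.15,0,1],
    [0.48,-0.705,0.4,0,1],
    [0.48,-0.705,0.7,0,1],
    [0.48,-0.705,0.9,0,1],
    [0.48,-0.705,0.98,0,1],
    [0.48,-0.705,0.98,0,1],
    [0.48,-0.705,0.98,0,1]
  ]
}}

```text
clock: 10.35
eef_pos: [0.6142, 0.0577, 0.1375]
tool_rot: [1.0, -0.001, 0.001, 0.0]
ft_force: [0.9, 0.3, 0.0]
grip_width: 0.0854
```

Emit:
{"method": "carry_out", "body": {
  "moves": [
    [0,-0.03,0.02,0,1],
    [0,-0.03,0.02,0,0.2],
    [0,-0.03,0.02,0,-0.3],
    [0,-0.03,0.02,0,-1],
    [0,-0.03,0.02,0,-1],
    [0,-0.03,0.02,0,-1],
    [0,-0.03,0.02,0,-1],
    [0,-0.03,0.02,0,-1],
    [0,-0.03,0.02,0,-1]
  ]
}}

```text
clock: 11.25
eef_pos: [0.617, 0.0619, 0.1401]
tool_rot: [1.0, -0.0, 0.005, -0.0]
ft_force: [-1.9, -0.6, 18.6]
grip_width: 0.0289
```

Emit:
{"method": "carry_out", "body": {
  "moves": [
    [0,0,0,0,-0.1],
    [0,0,0,0,-0.1],
    [0,0,-0.05,0,-0.1],
    [0,0,-0.085,0,-0.1],
    [0,0,-0.085,0,-0.1]
  ]
}}

```text
clock: 11.75
eef_pos: [0.6134, 0.0617, 0.1429]
tool_rot: [1.0, 0.0, -0.0, 0.0]
ft_force: [-0.2, -0.1, 0.2]
grip_width: 0.0382
```

Run:
```python
from h import *
for n in("wrist","scene"):
    im=imaging.camera(n)[:,:,::-1]
    if n=='scene': im=cv2.resize(im[120:270,190:360],None,fx=4,fy=4,interpolation=cv2.INTER_CUBIC)
    cv2.imwrite(f'pics/a_{n}.png',im)
print(bot.get_obs()['eef_pos'])
```

```text
[0.61314804 0.06162982 0.14223857]
```

View pics/a_wrist.png

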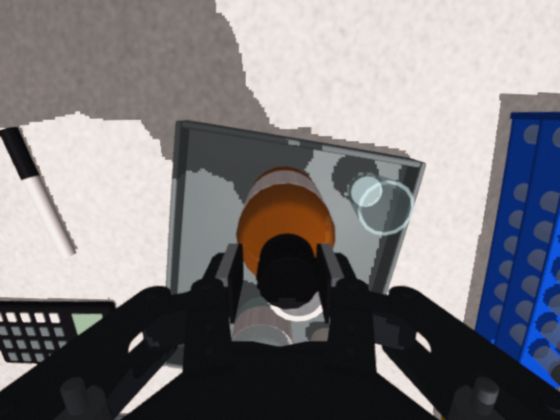

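View pics/a_scene.png

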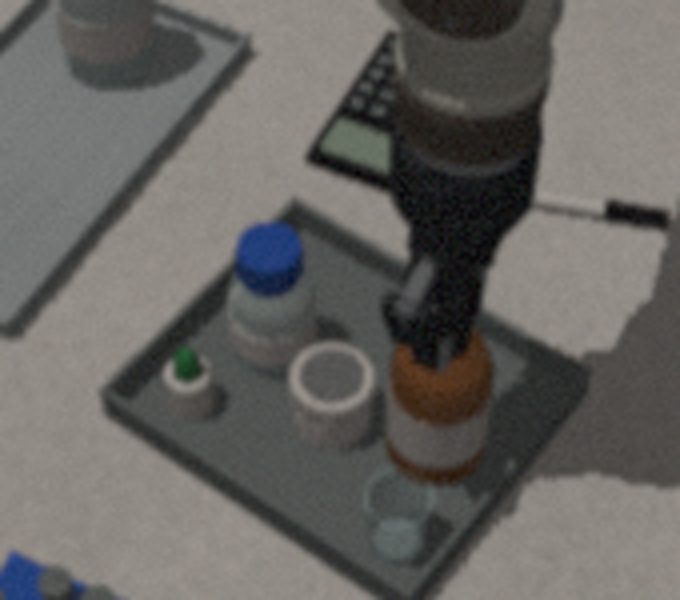

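Emit:
{"method": "carry_out", "body": {
  "moves": [
    [0.03,0,-0.03,0,-0.1],
    [0.03,0,-0.03,0,-0.1],
    [0.03,0,-0.03,0,-1],
    [0.03,0,-0.03,0,-1],
    [0.03,0,-0.03,0,-1],
    [0.03,0,-0.03,0,-1],
    [0.03,0,-0.03,0,-1],
    [0.03,0,-0.03,0,-1]
  ]
}}

```text
clock: 12.65
eef_pos: [0.6169, 0.0616, 0.146]
tool_rot: [1.0, -0.0, 0.0, -0.0]
ft_force: [1.3, -0.4, 0.8]
grip_width: 0.0263
```

Emit:
{"method": "carry_out", "body": {
  "moves": [
    [0,0,-0.05,0,-1],
    [0,0,-0.2,0,-1],
    [0,0,-0.45,0,-1],
    [0,0,-0.75,0,-1],
    [0,0,-1,0,-1],
    [0,0,-1,0,-1]
  ]
}}

```text
clock: 13.25
eef_pos: [0.618, 0.0618, 0.2496]
tool_rot: [1.0, -0.0, 0.003, -0.0]
ft_force: [0.6, -0.1, -1.7]
grip_width: 0.0263
```

Emit:
{"method": "carry_out", "body": {
  "moves": [
    [-0.2,0.05,-0.1,0,-1],
    [-0.5,0.2,-0.2,0,-1],
    [-0.8,0.4,-0.2,0,-1],
    [-1,0.65,-0.2,0,-1],
    [-1,1,-0.2,0,-1]
  ]
}}

```text
clock: 13.75
eef_pos: [0.5126, -0.0379, 0.264]
tool_rot: [1.0, 0.001, -0.003, -0.001]
ft_force: [1.9, -1.3, -2.5]
grip_width: 0.0262
```

Emit:
{"method": "carry_out", "body": {
  "moves": [
    [0,0.35,0,0,-1],
    [0,0.7,0,0,-1],
    [0,1,0,0,-1]
  ]
}}

```text
clock: 14.05
eef_pos: [0.5152, -0.1397, 0.2637]
tool_rot: [1.0, -0.0, -0.002, -0.0]
ft_force: [0.1, 1.2, -2.6]
grip_width: 0.0261
```

Emit:
{"method": "carry_out", "body": {
  "moves": [
    [0,0.35,0,0,-1],
    [0,0.7,0,0,-1],
    [0,1,0,0,-1]
  ]
}}

```text
clock: 14.35
eef_pos: [0.5153, -0.2396, 0.2633]
tool_rot: [1.0, -0.0, -0.002, -0.001]
ft_force: [0.3, -0.4, -2.8]
grip_width: 0.0261
```

Emit:
{"method": "carry_out", "body": {
  "moves": [
    [0,0.3,0.05,0,-1],
    [0,0.5,0.2,0,-1],
    [0,0.6,0.4,0,-1],
    [0,0.6,0.6,0,-1],
    [0,0.6,0.75,0,-1],
    [0,0.6,0.8,0,-1],
    [0,0.6,0.8,0,-1],
    [0,0.6,0.8,0,-1]
  ]
}}

```text
clock: 15.15
eef_pos: [0.5167, -0.2982, 0.1858]
tool_rot: [1.0, 0.0, -0.0, -0.0]
ft_force: [0.5, 0.8, -2.6]
grip_width: 0.0263
```

Emit:
{"method": "carry_out", "body": {
  "moves": [
    [0,0,0.1,0,-1],
    [0,0,0.2,0,-1],
    [0,0,0.28,0,-1],
    [0,0,0.34,0,-1],
    [0,0,0.36,0,-1],
    [0,0,0.37,0,-1],
    [0,0,0.38,0,-1],
    [0,0,0.39,0,-1],
    [0,0,0.4,0,-1],
    [0,0,0.4,0,-1],
    [0,0,0.4,0,-1]
  ]
}}

```text
clock: 16.25
eef_pos: [0.5167, -0.2984, 0.1459]
tool_rot: [1.0, -0.0, 0.0, 0.0]
ft_force: [0.9, -0.0, -1.6]
grip_width: 0.0263
```

Emit:
{"method": "carry_out", "body": {
  "moves": [
    [0,0,0.01,0,-1],
    [0,0,0.02,0,-1],
    [0,0,0.02,0,-1],
    [0,0,0.02,0,-1]
  ]
}}

```text
clock: 16.65
eef_pos: [0.517, -0.2986, 0.1449]
tool_rot: [1.0, 0.0, 0.001, 0.0]
ft_force: [-0.2, 0.0, 5.0]
grip_width: 0.0258
```

Emit:
{"method": "carry_out", "body": {
  "moves": [
    [0,0,0,0,-0.3],
    [0,0,0,0,0.1],
    [0,0,0,0,0.1],
    [0,0,-0.2,0,0.1],
    [0,0,-0.6,0,0.3],
    [0,0,-1,0,1]
  ]
}}

```text
clock: 17.25
eef_pos: [0.5159, -0.298, 0.2436]
tool_rot: [1.0, -0.0, -0.001, -0.001]
ft_force: [0.5, 0.1, -0.3]
grip_width: 0.0685
```

Emit:
{"method": "carry_out", "body": {
  "moves": [
    [0.4,-0.4,0,0,1],
    [0.8,-0.8,0,0,1],
    [0.8,-1,0,0,1]
  ]
}}

```text
clock: 17.55
eef_pos: [0.5993, -0.1968, 0.2434]
tool_rot: [1.0, 0.0, 0.001, -0.0]
ft_force: [0.8, 0.8, -1.0]
grip_width: 0.0857
```

Emit:
{"method": "carry_out", "body": {
  "moves": [
    [0,-0.5,0,0,1],
    [0,-0.9,0,0,1],
    [0,-1,0,0,1],
    [0,-1,0,0,1]
  ]
}}

```text
clock: 17.95
eef_pos: [0.5967, -0.0966, 0.2437]
tool_rot: [1.0, 0.002, -0.0, 0.0]
ft_force: [0.1, -0.8, -0.5]
grip_width: 0.0853
```

Emit:
{"method": "carry_out", "body": {
  "moves": [
    [0,-0.32,0.2,0,1],
    [0,-0.33,0.6,0,1],
    [0,-0.33,0.9,0,1],
    [0,-0.33,1,0,1],
    [0,-0.33,1,0,1],
    [0,-0.33,1,0,1]
  ]
}}

```text
clock: 18.55
eef_pos: [0.5976, -0.0666, 0.1451]
tool_rot: [1.0, -0.001, 0.001, 0.0]
ft_force: [-0.6, -0.1, 0.6]
grip_width: 0.0855
```

Run:
```python
from h import *
print(bot.get_obs()['eef_pos'])
m=imaging.camera_model('wrist');im=imaging.camera('wrist')[:,:,::-1]
cv2.imwrite('pics/b_wrist.png',im)
hsv=cv2.cvtColor(np.ascontiguousarray(im),cv2.COLOR_BGR2HSV)
k=cv2.inRange(hsv,(105,110,30),(130,255,255));k[:,:150]=0;k[:,400:]=0
c=max(cv2.findContours(k,cv2.RETR_EXTERNAL,cv2.CHAIN_APPROX_NONE)[0],key=cv2.contourArea)
P=np.array([onz(m,p,.11)[:2] for p in c.reshape(-1,2)]);print(P.min(0),P.max(0),(P.min(0)+P.max(0))/2,cv2.boundingRect(c))
```

```text
[ 0.59759176 -0.06656021  0.14512196]
[ 0.5769085  -0.08333768] [ 0.61715547 -0.03780725] [ 0.59703198 -0.06057246] (243, 201, 72, 76)
```

View pics/b_wrist.png

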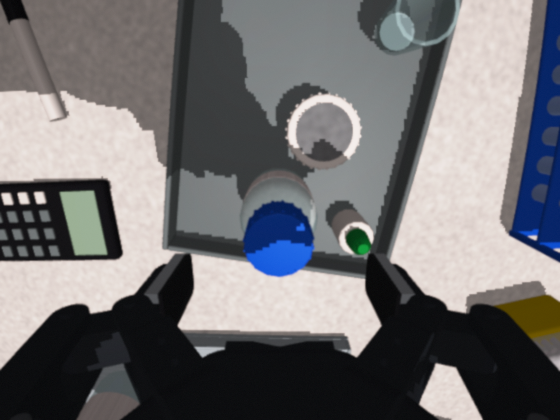

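Emit:
{"method": "carry_out", "body": {
  "moves": [
    [0,-0.03,0.1,0,1],
    [0,-0.03,0.3,0,1],
    [0,-0.03,0.41,0,1],
    [0,-0.03,0.41,0,1],
    [0,-0.03,0.41,0,0.3],
    [0,-0.03,0.41,0,-0.1],
    [0,-0.03,0.41,0,-1],
    [0,-0.03,0.41,0,-1],
    [0,-0.03,0.41,0,-1],
    [0,-0.03,0.41,0,-1],
    [0,-0.03,0.41,0,-1],
    [0,-0.03,0.41,0,-1]
  ]
}}

```text
clock: 19.8
eef_pos: [0.5974, -0.0625, 0.104]
tool_rot: [1.0, -0.0, 0.001, 0.0]
ft_force: [-0.6, -0.6, 5.5]
grip_width: 0.0388
```

Emit:
{"method": "carry_out", "body": {
  "moves": [
    [0,0,-0.05,0,-1],
    [0,0,-0.2,0,-1],
    [0,0,-0.45,0,-1],
    [0,0,-0.75,0,-1],
    [0,0,-0.9,0,-1],
    [0,0,-0.9,0,-1]
  ]
}}

```text
clock: 20.4
eef_pos: [0.5979, -0.0625, 0.1951]
tool_rot: [1.0, -0.0, 0.002, 0.0]
ft_force: [0.0, -0.3, -2.0]
grip_width: 0.0385
```

Emit:
{"method": "carry_out", "body": {
  "moves": [
    [0.05,0.2,0,0,-1],
    [0.13,0.5,0,0,-1],
    [0.15,0.8,0,0,-1],
    [0.15,1,0,0,-1]
  ]
}}

```text
clock: 20.8
eef_pos: [0.6107, -0.1639, 0.1903]
tool_rot: [1.0, -0.0, -0.002, -0.0]
ft_force: [-0.9, -0.5, -1.7]
grip_width: 0.0386
```

Emit:
{"method": "carry_out", "body": {
  "moves": [
    [0,0.35,0,0,-1],
    [0,0.7,0,0,-1],
    [0,1,0,0,-1]
  ]
}}

```text
clock: 21.1
eef_pos: [0.6104, -0.2636, 0.1902]
tool_rot: [1.0, -0.0, -0.002, -0.001]
ft_force: [0.6, 0.2, -1.9]
grip_width: 0.0381
```

Emit:
{"method": "carry_out", "body": {
  "moves": [
    [0,0.2,0.05,0,-1],
    [0,0.35,0.2,0,-1],
    [0,0.35,0.4,0,-1],
    [0,0.35,0.6,0,-1],
    [0,0.35,0.75,0,-1],
    [0,0.35,0.8,0,-1],
    [0,0.35,0.8,0,-1],
    [0,0.35,0.8,0,-1]
  ]
}}

```text
clock: 21.9
eef_pos: [0.6119, -0.297, 0.1129]
tool_rot: [1.0, 0.0, 0.0, -0.0]
ft_force: [0.4, -0.7, -1.9]
grip_width: 0.0385
```

Emit:
{"method": "carry_out", "body": {
  "moves": [
    [0,0,0.03,0,-1],
    [0,0,0.05,0,-1],
    [0,0,0.07,0,-1],
    [0,0,0.08,0,-1],
    [0,0,0.09,0,-1],
    [0,0,0.1,0,-1],
    [0,0,0.1,0,-1],
    [0,0,0.1,0,-1]
  ]
}}

```text
clock: 22.7
eef_pos: [0.6117, -0.2975, 0.1031]
tool_rot: [1.0, -0.0, 0.0, 0.0]
ft_force: [-0.7, -0.2, -0.1]
grip_width: 0.0386
```

Emit:
{"method": "carry_out", "body": {
  "moves": [
    [0,0,0,0,-0.05],
    [0,0,0,0,0.3],
    [0,0,0,0,0.3],
    [0,0,-0.2,0,0.3],
    [0,0,-0.6,0,0.4],
    [0,0,-1,0,1]
  ]
}}

```text
clock: 23.3
eef_pos: [0.611, -0.2971, 0.2029]
tool_rot: [1.0, -0.0, -0.001, -0.001]
ft_force: [1.0, -0.6, 0.2]
grip_width: 0.0726
```

Emit:
{"method": "carry_out", "body": {
  "moves": [
    [0.1,-0.4,0,0,1],
    [0.17,-0.8,0,0,1],
    [0.17,-1,0,0,1]
  ]
}}

```text
clock: 23.6
eef_pos: [0.6295, -0.1945, 0.2035]
tool_rot: [1.0, 0.001, 0.001, -0.0]
ft_force: [0.2, -0.6, -0.1]
grip_width: 0.0853
```

Emit:
{"method": "carry_out", "body": {
  "moves": [
    [0,-0.5,0,0,1],
    [0,-1,0,0,1],
    [0,-1,0,0,1]
  ]
}}

```text
clock: 23.9
eef_pos: [0.6284, -0.0912, 0.2029]
tool_rot: [1.0, 0.004, -0.0, -0.001]
ft_force: [0.2, 0.0, -0.6]
grip_width: 0.0853
```

Emit:
{"method": "carry_out", "body": {
  "moves": [
    [0,-0.4,0.2,0,1],
    [0,-0.8,0.5,0,1],
    [0,-0.92,0.8,0,1],
    [0,-0.92,0.8,0,1],
    [0,-0.92,0.8,0,1]
  ]
}}

```text
clock: 24.4
eef_pos: [0.6283, -0.0061, 0.1227]
tool_rot: [1.0, -0.0, -0.001, 0.0]
ft_force: [0.2, -0.7, 0.9]
grip_width: 0.0853
```

Run:
```python
from h import *
print(bot.get_obs()['eef_pos'])
m=imaging.camera_model('wrist');im=imaging.camera('wrist')[:,:,::-1]
cv2.imwrite('pics/c_wrist.png',im);cv2.imwrite('pics/c_side.png',imaging.camera('side')[:,:,::-1])
import pickle;pickle.dump(m,open('c.pkl','wb'))
```

```text
[ 0.628319   -0.00612696  0.12268505]
```

View pics/c_wrist.png

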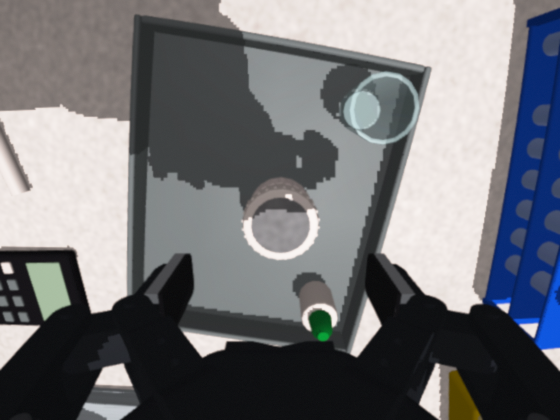

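View pics/c_side.png

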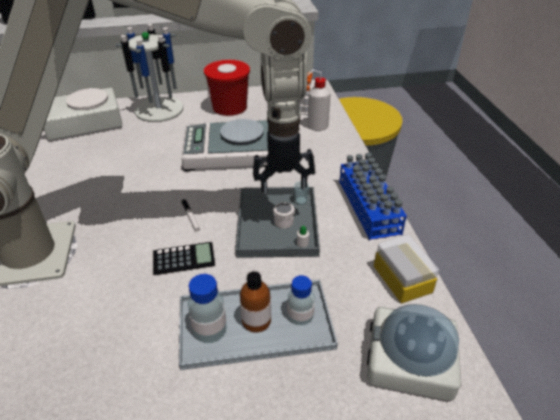

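The side view shows all three bottles upright in the spill tray (about (205,305), (255,300), (300,300)). The wrist view shows the jar between the jaws at (281,225), clear of the dropper bottle and the beaker.

Emit:
{"method": "carry_out", "body": {
  "moves": [
    [0,0,0.15,0,1],
    [0,0,0.4,0,1],
    [0,0,0.6,0,1],
    [0,0,0.7,0,1],
    [0,0,0.7,0,1],
    [0,0,0.7,0,0.4],
    [0,0,0.7,0,0],
    [0,0,0.7,0,-1],
    [0,0,0.7,0,-1],
    [0,0,0.7,0,-1],
    [0,0,0.7,0,-1],
    [0,0,0.7,0,-1]
  ]
}}

```text
clock: 25.7
eef_pos: [0.6301, -0.0055, 0.0549]
tool_rot: [1.0, 0.0, 0.002, 0.0]
ft_force: [-0.1, -1.4, 5.8]
grip_width: 0.0501
```

Emit:
{"method": "carry_out", "body": {
  "moves": [
    [0,0,-0.05,0,-1],
    [0,0,-0.2,0,-1],
    [0,0,-0.5,0,-1],
    [0,0,-0.8,0,-1],
    [0,0,-1,0,-1]
  ]
}}

```text
clock: 26.2
eef_pos: [0.6291, -0.0052, 0.155]
tool_rot: [1.0, 0.0, 0.001, -0.0]
ft_force: [0.9, -0.9, -1.6]
grip_width: 0.0505
```

Emit:
{"method": "carry_out", "body": {
  "moves": [
    [-0.1,-0.2,-0.2,0,-1],
    [-0.2,-0.5,-0.4,0,-1],
    [-0.3,-0.8,-0.5,0,-1],
    [-0.3,-1,-0.5,0,-1]
  ]
}}

```text
clock: 26.6
eef_pos: [0.5982, 0.0966, 0.2052]
tool_rot: [1.0, 0.001, 0.001, -0.001]
ft_force: [0.7, -0.2, -1.5]
grip_width: 0.0498
```

Emit:
{"method": "carry_out", "body": {
  "moves": [
    [-0.1,-0.35,0,0,-1],
    [-0.2,-0.7,0,0,-1],
    [-0.3,-1,0,0,-1]
  ]
}}

```text
clock: 26.9
eef_pos: [0.5677, 0.1962, 0.2027]
tool_rot: [1.0, 0.0, -0.0, -0.0]
ft_force: [1.0, 0.5, -1.4]
grip_width: 0.0502
```

Emit:
{"method": "carry_out", "body": {
  "moves": [
    [0,-0.3,0,0,-1],
    [0,-0.5,0,0,-1],
    [0,-0.6,0,0,-1],
    [0,-0.6,0,0,-1],
    [0,-0.6,0,0,-1]
  ]
}}

```text
clock: 27.4
eef_pos: [0.5685, 0.2539, 0.2025]
tool_rot: [1.0, -0.0, -0.0, 0.0]
ft_force: [0.5, -0.4, -1.4]
grip_width: 0.0499
```

Run:
```python
from h import *
print(bot.get_obs()['eef_pos'],bot.get_obs()['ft_force'])
m=imaging.camera_model('wrist');im=imaging.camera('wrist')[:,:,::-1]
cv2.imwrite('pics/e_wrist.png',im)
import pickle;pickle.dump(m,open('e.pkl','wb'))
```

```text
[0.56848756 0.25388317 0.20253148] [ 0.46396589 -0.4003276  -1.43868674]
```

View pics/e_wrist.png

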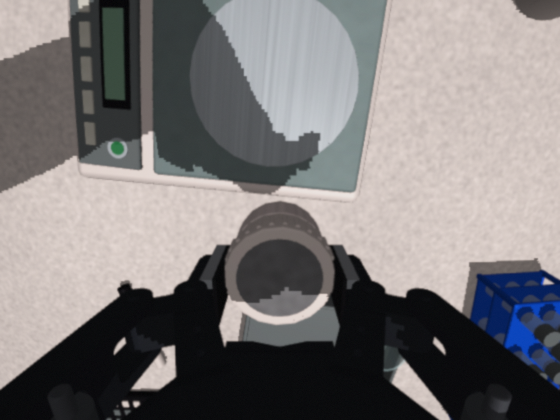

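The pan is visible with left edge (190,75), right edge (358,75) and bottom (276,166), and the jar is held squarely between the jaws.

Run:
```python
from h import *
import pickle
m=pickle.load(open('e.pkl','rb'))
from scipy.optimize import least_squares
pts=[(190,75),(358,75),(276,166),(198,113),(222,146),(345,123),(319,152),(204,33),(349,37)]
P=np.array([onz(m,p,.08)[:2] for p in pts])
q=least_squares(lambda q:np.hypot(*(P-q[:2]).T)-q[2],[.56,.35,.065]).x;print(q)
q=least_squares(lambda q:np.hypot(*(P-q[:2]).T)-.065,[.56,.35]).x;print(q)
```

```text
[0.56465911 0.35109477 0.06364287]
[0.56470498 0.35203884]
```

Emit:
{"method": "carry_out", "body": {
  "moves": [
    [-0.02,-0.35,0,0,-1],
    [-0.035,-0.7,0,0,-1],
    [-0.035,-0.9,0,0,-1],
    [-0.035,-0.98,0.1,0,-1],
    [-0.035,-0.98,0.3,0,-1],
    [-0.035,-0.98,0.5,0,-1],
    [-0.035,-0.98,0.62,0,-1],
    [-0.035,-0.98,0.65,0,-1],
    [-0.035,-0.98,0.65,0,-1],
    [-0.035,-0.98,0.65,0,-1]
  ]
}}

```text
clock: 28.45
eef_pos: [0.5659, 0.3525, 0.1389]
tool_rot: [1.0, -0.0, 0.001, -0.0]
ft_force: [0.3, 0.6, -1.5]
grip_width: 0.0499
```

Emit:
{"method": "carry_out", "body": {
  "moves": [
    [-0.01,0,0.03,0,-1],
    [-0.01,0,0.05,0,-1],
    [-0.01,0,0.07,0,-1],
    [-0.01,0,0.08,0,-1],
    [-0.01,0,0.085,0,-1],
    [-0.01,0,0.085,0,-1]
  ]
}}

```text
clock: 29.05
eef_pos: [0.564, 0.3527, 0.13]
tool_rot: [1.0, 0.0, 0.0, -0.0]
ft_force: [-1.6, -0.2, 2.4]
grip_width: 0.0498
```

Emit:
{"method": "carry_out", "body": {
  "moves": [
    [0,0,0,0,0.2],
    [0,0,0,0,0.8],
    [0,0,0,0,1],
    [0,0,-0.05,0,1],
    [0,0,-0.3,0,1],
    [0,0,-0.7,0,1],
    [0,0.3,-1,0,1],
    [0,0.5,-1,0,1],
    [0,0.5,-1,0,1]
  ]
}}

```text
clock: 29.95
eef_pos: [0.5651, 0.3007, 0.2317]
tool_rot: [1.0, -0.001, 0.002, -0.0]
ft_force: [-0.4, 0.7, -0.9]
grip_width: 0.0856
```

Run:
```python
from h import *
from scipy.optimize import least_squares
print(bot.get_obs()['eef_pos'],bot.get_obs()['ft_force'])
m=imaging.camera_model('wrist');im=np.ascontiguousarray(imaging.camera('wrist')[:,:,::-1])
cv2.imwrite('pics/f_wrist.png',im)
import pickle;pickle.dump(m,open('f.pkl','wb'))
```

```text
[0.56514209 0.30073873 0.23172549] [-0.38027801  0.70524546 -0.90480419]
```

View pics/f_wrist.png

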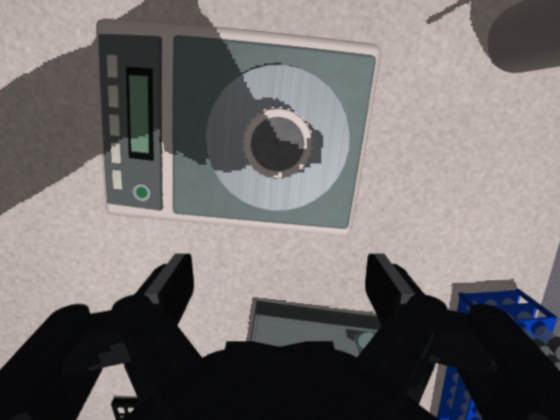

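The jar is upright on the pan: lid about (278,142), pan edges left 206, right 350, top 64, bottom 210.

Run:
```python
from h import *
import pickle
m=pickle.load(open('f.pkl','rb'))
P=np.array([onz(m,p,.08) for p in ((206,137),(350,137),(278,64),(278,210))]);print(P,(P.min(0)+P.max(0))/2)
P=np.array([onz(m,p,.128) for p in ((244,142),(312,142),(278,108),(278,177))]);print(P,(P.min(0)+P.max(0))/2)
```

```text
[[0.50015254 0.35625413 0.08      ]
 [0.62927426 0.35569229 0.08      ]
 [0.56496927 0.41644769 0.08      ]
 [0.56432058 0.28732674 0.08      ]] [0.5647134  0.35188721 0.08      ]
[[0.53957951 0.35537398 0.128     ]
 [0.58978194 0.35515296 0.128     ]
 [0.5647928  0.37930143 0.128     ]
 [0.56453966 0.32897523 0.128     ]] [0.56468072 0.35413833 0.128     ]
```

Emit:
{"method": "carry_out", "body": {
  "moves": [
    [0,0.4,0,0,1],
    [0,0.8,0,0,1],
    [0,1,0,0,1]
  ]
}}

```text
clock: 30.3
eef_pos: [0.5635, 0.2009, 0.2283]
tool_rot: [1.0, -0.0, -0.001, 0.001]
ft_force: [0.2, 0.6, -0.6]
grip_width: 0.0851
```

Emit:
{"method": "carry_out", "body": {
  "moves": [
    [0.1,0.5,0,0,1],
    [0.2,1,0,0,1]
  ]
}}

```text
clock: 30.5
eef_pos: [0.5835, 0.1048, 0.2284]
tool_rot: [1.0, 0.002, -0.001, -0.0]
ft_force: [1.1, -0.5, 0.3]
grip_width: 0.0854
```

Emit:
{"method": "carry_out", "body": {
  "moves": [
    [0.1,0.45,0,0,1],
    [0.2,0.9,0,0,1]
  ]
}}

```text
clock: 30.7
eef_pos: [0.6039, 0.0138, 0.2284]
tool_rot: [1.0, 0.001, -0.001, -0.0]
ft_force: [0.7, -0.0, -0.9]
grip_width: 0.0854
```

Emit:
{"method": "carry_out", "body": {
  "moves": [
    [0.05,0.45,0,0,1],
    [0.07,0.9,0,0,1]
  ]
}}

```text
clock: 30.9
eef_pos: [0.6112, -0.0763, 0.2281]
tool_rot: [1.0, 0.001, -0.001, -0.0]
ft_force: [-0.5, 0.8, -0.5]
grip_width: 0.0854
```

Emit:
{"method": "carry_out", "body": {
  "moves": [
    [0,0.45,0,0,1],
    [0,0.9,0,0,1]
  ]
}}

```text
clock: 31.1
eef_pos: [0.6109, -0.1662, 0.2281]
tool_rot: [1.0, 0.001, -0.001, -0.0]
ft_force: [0.6, 1.1, -0.2]
grip_width: 0.0853
```

Emit:
{"method": "carry_out", "body": {
  "moves": [
    [0,0.45,0,0,1],
    [0,0.8,0,0,1],
    [0,0.95,0,0,1],
    [0,0.95,0,0,1],
    [0,0.95,0,0,1]
  ]
}}

```text
clock: 31.6
eef_pos: [0.6109, -0.259, 0.2285]
tool_rot: [1.0, 0.001, -0.001, -0.001]
ft_force: [0.5, 0.2, 0.8]
grip_width: 0.0854
```

Emit:
{"method": "carry_out", "body": {
  "moves": [
    [0,0.3,0,0,0.4],
    [0,0.385,0.2,0,0.4],
    [0,0.385,0.5,0,0.4],
    [0,0.385,0.8,0,0.4],
    [0,0.385,0.8,0,0.4],
    [0,0.385,0.8,0,0.4]
  ]
}}

```text
clock: 32.2
eef_pos: [0.611, -0.2968, 0.1494]
tool_rot: [1.0, 0.001, -0.001, -0.001]
ft_force: [0.8, 0.3, 1.1]
grip_width: 0.0598
```

Run:
```python
from h import *
print(bot.get_obs()['eef_pos'],bot.get_obs()['grip_width'])
im=imaging.camera('wrist')[:,:,::-1]
cv2.imwrite('pics/g_wrist.png',im)
```

```text
[ 0.611031   -0.29676957  0.14941124] 0.05981272693321483
```

View pics/g_wrist.png

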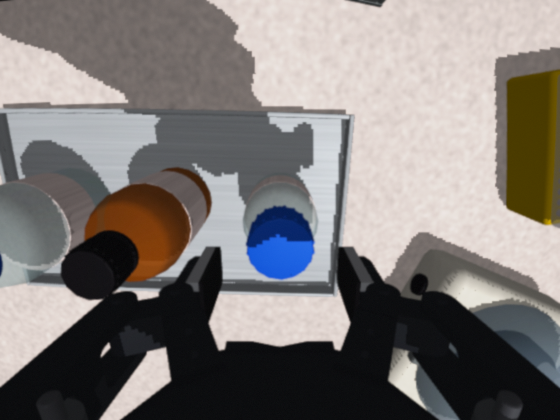

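The small bottle's cap at (280,243) is centred between the jaws.

Emit:
{"method": "carry_out", "body": {
  "moves": [
    [0,0,0.1,0,0.4],
    [0,0,0.3,0,0.4],
    [0,0,0.45,0,0.4],
    [0,0,0.455,0,0.4],
    [0,0,0.455,0,0.4],
    [0,0,0.455,0,0],
    [0,0,0.455,0,-1],
    [0,0,0.455,0,-1],
    [0,0,0.455,0,-1],
    [0,0,0.455,0,-1],
    [0,0,0.455,0,-1]
  ]
}}

```text
clock: 33.35
eef_pos: [0.6118, -0.2995, 0.1058]
tool_rot: [1.0, -0.0, 0.002, 0.001]
ft_force: [-1.3, 0.3, 5.9]
grip_width: 0.0383
```

Emit:
{"method": "carry_out", "body": {
  "moves": [
    [0,0,-0.05,0,-1],
    [0,0,-0.2,0,-1],
    [0,0,-0.45,0,-1],
    [0,0,-0.75,0,-1],
    [0,0,-0.9,0,-1],
    [0,0,-0.9,0,-1]
  ]
}}

```text
clock: 33.95
eef_pos: [0.6119, -0.2995, 0.1966]
tool_rot: [1.0, -0.0, 0.002, 0.001]
ft_force: [0.6, -0.6, -1.8]
grip_width: 0.0388
```

Emit:
{"method": "carry_out", "body": {
  "moves": [
    [-0.05,-0.2,0,0,-1],
    [-0.1,-0.5,0,0,-1],
    [-0.13,-0.8,0,0,-1],
    [-0.13,-1,0,0,-1]
  ]
}}

```text
clock: 34.35
eef_pos: [0.5962, -0.1968, 0.1918]
tool_rot: [1.0, 0.0, -0.002, -0.001]
ft_force: [-0.3, 0.3, -2.0]
grip_width: 0.0381
```

Emit:
{"method": "carry_out", "body": {
  "moves": [
    [0,-0.35,0,0,-1],
    [0,-0.7,0,0,-1],
    [0,-0.9,0,0,-1],
    [0,-1,0,0,-1],
    [0,-1,0,0,-1],
    [0,-1,0,0,-1]
  ]
}}

```text
clock: 34.95
eef_pos: [0.5977, -0.0996, 0.1934]
tool_rot: [1.0, -0.0, -0.0, 0.0]
ft_force: [1.4, -0.7, -2.4]
grip_width: 0.0386
```

Emit:
{"method": "carry_out", "body": {
  "moves": [
    [0,-0.2,0.05,0,-1],
    [0,-0.34,0.2,0,-1],
    [0,-0.35,0.4,0,-1],
    [0,-0.35,0.6,0,-1],
    [0,-0.35,0.75,0,-1],
    [0,-0.35,0.78,0,-1],
    [0,-0.35,0.78,0,-1],
    [0,-0.35,0.78,0,-1]
  ]
}}

```text
clock: 35.75
eef_pos: [0.5985, -0.0648, 0.1167]
tool_rot: [1.0, -0.001, 0.001, 0.0]
ft_force: [0.6, -0.2, -1.8]
grip_width: 0.0383
```

Emit:
{"method": "carry_out", "body": {
  "moves": [
    [-0.01,0,0.03,0,-1],
    [-0.01,0,0.05,0,-1],
    [-0.01,0,0.07,0,-1],
    [-0.01,0,0.08,0,-1],
    [-0.01,0,0.09,0,-1],
    [-0.01,0,0.1,0,-1],
    [-0.01,0,0.1,0,-1]
  ]
}}

```text
clock: 36.45
eef_pos: [0.5967, -0.0638, 0.1068]
tool_rot: [1.0, 0.0, 0.0, 0.0]
ft_force: [-2.1, 0.6, 5.1]
grip_width: 0.0381
```

Emit:
{"method": "carry_out", "body": {
  "moves": [
    [0,0,0,0,-0.05],
    [0,0,0,0,0.4],
    [0,0,0,0,0.6],
    [0,0,-0.2,0,0.8],
    [0,0,-0.6,0,1],
    [0,0,-1,0,1]
  ]
}}

```text
clock: 37.05
eef_pos: [0.5961, -0.0639, 0.2058]
tool_rot: [1.0, 0.0, -0.001, -0.0]
ft_force: [1.6, 0.3, 0.5]
grip_width: 0.0856
```

Emit:
{"method": "carry_out", "body": {
  "moves": [
    [-0.2,0.4,-0.2,0,1],
    [-0.4,0.8,-0.2,0,1],
    [-0.4,1,-0.2,0,1]
  ]
}}

```text
clock: 37.35
eef_pos: [0.5554, -0.1664, 0.2274]
tool_rot: [1.0, -0.001, 0.001, 0.001]
ft_force: [0.6, 0.0, -0.3]
grip_width: 0.0855
```

Emit:
{"method": "carry_out", "body": {
  "moves": [
    [-0.2,0.45,0,0,1],
    [-0.4,0.9,0,0,1],
    [-0.4,1,0,0,1],
    [-0.4,1,0,0,1],
    [-0.4,1,0,0,1]
  ]
}}

```text
clock: 37.85
eef_pos: [0.5171, -0.2634, 0.2256]
tool_rot: [1.0, 0.0, 0.0, -0.0]
ft_force: [0.2, -0.1, -0.4]
grip_width: 0.0855
```

Emit:
{"method": "carry_out", "body": {
  "moves": [
    [0,0.2,0,0,0.3],
    [0,0.35,0.1,0,0.3],
    [0,0.35,0.3,0,0.3],
    [0,0.35,0.55,0,0.3],
    [0,0.35,0.75,0,0.3],
    [0,0.35,0.79,0,0.3],
    [0,0.35,0.79,0,0.3],
    [0,0.35,0.79,0,0.3]
  ]
}}

```text
clock: 38.65
eef_pos: [0.5176, -0.2988, 0.1477]
tool_rot: [1.0, 0.0, 0.001, 0.0]
ft_force: [-0.1, -0.1, 0.2]
grip_width: 0.0554
```

Emit:
{"method": "carry_out", "body": {
  "moves": [
    [0,0,0.01,0,0],
    [0,0,0.01,0,-0.3],
    [0,0,0.01,0,-1],
    [0,0,0.01,0,-1],
    [0,0,0.01,0,-1],
    [0,0,0.01,0,-1],
    [0,0,0.01,0,-1]
  ]
}}

```text
clock: 39.35
eef_pos: [0.5176, -0.2993, 0.147]
tool_rot: [1.0, -0.0, 0.001, 0.001]
ft_force: [0.4, 0.5, 5.6]
grip_width: 0.026
```

Emit:
{"method": "carry_out", "body": {
  "moves": [
    [0,0,-0.05,0,-1],
    [0,0,-0.2,0,-1],
    [0,0,-0.45,0,-1],
    [0,0,-0.75,0,-1],
    [0,0,-1,0,-1],
    [0,0,-1,0,-1]
  ]
}}

```text
clock: 39.95
eef_pos: [0.5179, -0.2997, 0.249]
tool_rot: [1.0, -0.0, 0.002, 0.001]
ft_force: [-0.4, 0.6, -2.3]
grip_width: 0.0262
```

Emit:
{"method": "carry_out", "body": {
  "moves": [
    [0,-0.2,-0.1,0,-1],
    [0,-0.5,-0.2,0,-1],
    [0,-0.8,-0.2,0,-1],
    [0,-1,-0.2,0,-1]
  ]
}}

```text
clock: 40.35
eef_pos: [0.5155, -0.1962, 0.264]
tool_rot: [1.0, 0.001, -0.002, -0.001]
ft_force: [-0.2, -0.2, -2.6]
grip_width: 0.0259
```

Emit:
{"method": "carry_out", "body": {
  "moves": [
    [0,-0.35,0,0,-1],
    [0,-0.7,0,0,-1],
    [0,-1,0,0,-1]
  ]
}}

```text
clock: 40.65
eef_pos: [0.515, -0.0965, 0.2635]
tool_rot: [1.0, 0.0, -0.002, -0.001]
ft_force: [-0.1, 0.1, -3.2]
grip_width: 0.0259
```

Emit:
{"method": "carry_out", "body": {
  "moves": [
    [0,-0.35,0,0,-1],
    [0,-0.7,0,0,-1],
    [0,-1,0,0,-1]
  ]
}}

```text
clock: 40.95
eef_pos: [0.5149, 0.0034, 0.2636]
tool_rot: [1.0, 0.001, -0.002, -0.0]
ft_force: [0.5, -1.2, -3.1]
grip_width: 0.0259
```

Emit:
{"method": "carry_out", "body": {
  "moves": [
    [0.2,-0.3,0,0,-1],
    [0.5,-0.5,0,0,-1],
    [0.8,-0.6,0,0,-1],
    [0.95,-0.6,0,0,-1],
    [1,-0.6,0,0,-1],
    [1,-0.6,0,0,-1],
    [1,-0.6,0,0,-1]
  ]
}}

```text
clock: 41.65
eef_pos: [0.6154, 0.0609, 0.2648]
tool_rot: [1.0, -0.0, -0.001, 0.0]
ft_force: [-0.9, -0.4, -2.1]
grip_width: 0.0262
```

Emit:
{"method": "carry_out", "body": {
  "moves": [
    [0.01,0,0.1,0,-1],
    [0.01,0,0.3,0,-1],
    [0.01,0,0.55,0,-1],
    [0.01,0,0.8,0,-1],
    [0.01,0,0.95,0,-1],
    [0.01,0,1,0,-1],
    [0.01,0,1,0,-1],
    [0.01,0,1,0,-1]
  ]
}}

```text
clock: 42.45
eef_pos: [0.6181, 0.0611, 0.1669]
tool_rot: [1.0, -0.0, 0.001, -0.0]
ft_force: [0.7, 0.7, -2.3]
grip_width: 0.0264
```

Emit:
{"method": "carry_out", "body": {
  "moves": [
    [0,0,0.05,0,-1],
    [0,0,0.1,0,-1],
    [0,0,0.13,0,-1],
    [0,0,0.15,0,-1],
    [0,0,0.16,0,-1],
    [0,0,0.17,0,-1],
    [0,0,0.18,0,-1],
    [0,0,0.18,0,-1],
    [0,0,0.18,0,-1]
  ]
}}

```text
clock: 43.35
eef_pos: [0.6179, 0.0611, 0.1481]
tool_rot: [1.0, -0.0, 0.0, -0.0]
ft_force: [-1.1, 0.1, -2.1]
grip_width: 0.0258
```

Emit:
{"method": "carry_out", "body": {
  "moves": [
    [0,0,0.01,0,-1],
    [0,0,0.015,0,-1],
    [0,0,0.015,0,-1],
    [0,0,0.015,0,-1]
  ]
}}

```text
clock: 43.75
eef_pos: [0.6181, 0.0612, 0.148]
tool_rot: [1.0, 0.0, 0.001, -0.0]
ft_force: [-2.1, 0.7, 4.5]
grip_width: 0.026
```

Emit:
{"method": "carry_out", "body": {
  "moves": [
    [0,0,0,0,-0.3],
    [0,0,0,0,0.1],
    [0,0,0,0,0.3],
    [0,0,-0.2,0,0.3],
    [0,0,-0.6,0,0.6],
    [0,0,-1,0,1]
  ]
}}

```text
clock: 44.35
eef_pos: [0.6171, 0.061, 0.2462]
tool_rot: [1.0, 0.0, -0.001, 0.0]
ft_force: [1.5, 0.8, 0.2]
grip_width: 0.0808
```

Emit:
{"method": "carry_out", "body": {
  "moves": [
    [-0.25,0.35,0,0,1],
    [-0.5,0.75,0,0,1],
    [-0.6,1,0,0,1]
  ]
}}

```text
clock: 44.65
eef_pos: [0.556, -0.0407, 0.2468]
tool_rot: [1.0, -0.0, -0.0, 0.0]
ft_force: [1.1, -0.1, 0.3]
grip_width: 0.0855
```

Emit:
{"method": "carry_out", "body": {
  "moves": [
    [-0.25,0.4,0,0,1],
    [-0.5,0.8,0,0,1],
    [-0.6,1,0,0,1]
  ]
}}

```text
clock: 44.95
eef_pos: [0.4955, -0.1413, 0.2464]
tool_rot: [1.0, -0.001, -0.0, 0.0]
ft_force: [0.5, 0.2, -0.0]
grip_width: 0.0856
```

Emit:
{"method": "carry_out", "body": {
  "moves": [
    [-0.25,0.4,0,0,1],
    [-0.5,0.8,0,0,1],
    [-0.7,1,0,0,1],
    [-0.7,1,0,0,1]
  ]
}}

```text
clock: 45.35
eef_pos: [0.4255, -0.2413, 0.2463]
tool_rot: [1.0, -0.003, -0.0, 0.0]
ft_force: [0.7, 0.2, 0.1]
grip_width: 0.085
```

Emit:
{"method": "carry_out", "body": {
  "moves": [
    [-0.06,0.4,0,0,1],
    [-0.06,0.62,0.2,0,1],
    [-0.06,0.62,0.4,0,1],
    [-0.06,0.62,0.4,0,1],
    [-0.06,0.62,0.4,0,1]
  ]
}}

```text
clock: 45.85
eef_pos: [0.422, -0.3002, 0.2062]
tool_rot: [1.0, 0.0, -0.0, -0.0]
ft_force: [0.6, 0.7, -0.1]
grip_width: 0.0852
```

Run:
```python
from h import *
print(bot.get_obs()['eef_pos'],bot.get_obs()['grip_width'])
im=imaging.camera('wrist')[:,:,::-1]
cv2.imwrite('pics/i_wrist.png',im)
```

```text
[ 0.4219619  -0.30020945  0.20620459] 0.08522494415093597
```

View pics/i_wrist.png

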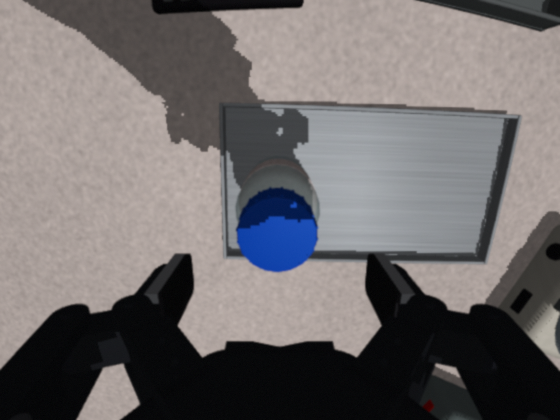

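The large bottle's cap at (277,230) is centred between the jaws. Descending 70 mm and gripping.

Emit:
{"method": "carry_out", "body": {
  "moves": [
    [-0.01,0.01,0.15,0,1],
    [-0.01,0.01,0.4,0,1],
    [-0.01,0.01,0.6,0,1],
    [-0.01,0.01,0.7,0,1],
    [-0.01,0.01,0.7,0,1],
    [-0.01,0.01,0.7,0,0.5],
    [-0.01,0.01,0.7,0,0.1],
    [-0.01,0.01,0.7,0,-1],
    [-0.01,0.01,0.7,0,-1],
    [-0.01,0.01,0.7,0,-1],
    [-0.01,0.01,0.7,0,-1]
  ]
}}

```text
clock: 47.0
eef_pos: [0.4214, -0.3026, 0.138]
tool_rot: [1.0, -0.0, 0.001, 0.001]
ft_force: [-2.1, 0.4, 7.0]
grip_width: 0.0517
```

Emit:
{"method": "carry_out", "body": {
  "moves": [
    [0,0,-0.05,0,-1],
    [0,0,-0.2,0,-1],
    [0,0,-0.45,0,-1],
    [0,0,-0.75,0,-1],
    [0,0,-1,0,-1],
    [0,0,-1,0,-1]
  ]
}}

```text
clock: 47.6
eef_pos: [0.4223, -0.3031, 0.2396]
tool_rot: [1.0, -0.0, 0.003, 0.002]
ft_force: [0.6, -0.7, -4.4]
grip_width: 0.0516
```

Emit:
{"method": "carry_out", "body": {
  "moves": [
    [0,-0.2,0,0,-1],
    [0,-0.5,0,0,-1],
    [0,-0.8,0,0,-1],
    [0,-1,0,0,-1]
  ]
}}

```text
clock: 48.0
eef_pos: [0.4193, -0.1997, 0.234]
tool_rot: [1.0, 0.0, -0.002, -0.001]
ft_force: [1.1, 0.5, -5.4]
grip_width: 0.0514
```

Emit:
{"method": "carry_out", "body": {
  "moves": [
    [0,-0.35,0,0,-1],
    [0,-0.7,0,0,-1],
    [0,-1,0,0,-1]
  ]
}}

```text
clock: 48.3
eef_pos: [0.4193, -0.1001, 0.2342]
tool_rot: [1.0, 0.0, -0.002, -0.001]
ft_force: [0.5, -0.2, -4.6]
grip_width: 0.0517
```

Emit:
{"method": "carry_out", "body": {
  "moves": [
    [0.1,-0.35,0,0,-1],
    [0.2,-0.65,0,0,-1],
    [0.4,-0.9,0,0,-1],
    [0.5,-1,0,0,-1]
  ]
}}

```text
clock: 48.7
eef_pos: [0.471, 0.0003, 0.2345]
tool_rot: [1.0, 0.001, -0.001, -0.0]
ft_force: [0.1, -0.9, -4.5]
grip_width: 0.0517
```

Emit:
{"method": "carry_out", "body": {
  "moves": [
    [0.3,-0.08,0,0,-1],
    [0.6,-0.08,0,0,-1],
    [0.8,-0.08,0,0,-1],
    [0.9,-0.08,0,0,-1],
    [0.9,-0.08,0,0,-1],
    [0.9,-0.08,0,0,-1]
  ]
}}

```text
clock: 49.3
eef_pos: [0.5594, 0.0057, 0.2352]
tool_rot: [1.0, -0.0, -0.002, 0.0]
ft_force: [-0.1, -0.3, -4.1]
grip_width: 0.0516
```

Emit:
{"method": "carry_out", "body": {
  "moves": [
    [0.025,0,0.1,0,-1],
    [0.025,0,0.3,0,-1],
    [0.025,0,0.55,0,-1],
    [0.025,0,0.75,0,-1],
    [0.025,0,0.82,0,-1],
    [0.025,0,0.85,0,-1],
    [0.025,0,0.85,0,-1],
    [0.025,0,0.85,0,-1]
  ]
}}

```text
clock: 50.1
eef_pos: [0.564, 0.0061, 0.1526]
tool_rot: [1.0, 0.0, 0.001, 0.0]
ft_force: [0.4, -0.7, -4.1]
grip_width: 0.0514
```

Emit:
{"method": "carry_out", "body": {
  "moves": [
    [-0.01,0,0.04,0,-1],
    [-0.01,0,0.08,0,-1],
    [-0.01,0,0.1,0,-1],
    [-0.01,0,0.11,0,-1],
    [-0.01,0,0.12,0,-1],
    [-0.01,0,0.13,0,-1],
    [-0.01,0,0.135,0,-1],
    [-0.01,0,0.135,0,-1],
    [-0.01,0,0.135,0,-1]
  ]
}}

```text
clock: 51.0
eef_pos: [0.5622, 0.0061, 0.1391]
tool_rot: [1.0, 0.0, 0.0, -0.0]
ft_force: [-3.3, 0.7, 5.8]
grip_width: 0.0514
```

Contact at the expected height. Release, rise, and back off toward −y to look.

Emit:
{"method": "carry_out", "body": {
  "moves": [
    [0,0,0,0,0.3],
    [0,0,0,0,0.7],
    [0,0,0,0,1],
    [0,0,-0.1,0,1],
    [0,0,-0.4,0,1],
    [0,0,-0.8,0,1],
    [0,0,-1,0,1]
  ]
}}

```text
clock: 51.7
eef_pos: [0.5638, 0.0061, 0.2421]
tool_rot: [1.0, 0.0, 0.003, -0.0]
ft_force: [0.7, -0.4, -0.0]
grip_width: 0.0854
```

Emit:
{"method": "carry_out", "body": {
  "moves": [
    [-0.1,0.2,-0.4,0,1],
    [-0.13,0.5,-0.75,0,1],
    [-0.13,0.54,-0.75,0,1],
    [-0.13,0.54,-0.75,0,1],
    [-0.13,0.54,-0.75,0,1]
  ]
}}

```text
clock: 52.2
eef_pos: [0.5489, -0.0476, 0.3119]
tool_rot: [1.0, -0.0, -0.001, -0.0]
ft_force: [-0.9, 0.3, -0.4]
grip_width: 0.0851
```

Run:
```python
from h import *
from scipy.optimize import least_squares
import pickle
np.set_printoptions(precision=4,suppress=True)
print(bot.get_obs()['clock'],bot.get_obs()['eef_pos'])
m=imaging.camera_model('wrist');im=np.ascontiguousarray(imaging.camera('wrist')[:,:,::-1])
cv2.imwrite('pics/k_wrist.png',im);cv2.imwrite('pics/k_side.png',imaging.camera('side')[:,:,::-1])
hsv=cv2.cvtColor(im,cv2.COLOR_BGR2HSV)
for n,lo,hi,box,z,r in (('large',(105,110,30),(130,255,255),(255,100,330,170),.148,.0265),('small',(105,110,30),(130,255,255),(295,165,345,225),.110,.02),('amber',(0,0,0),(180,255,45),(330,55,376,98),.145,.014)):
    x0,y0,x1,y1=box; k=cv2.inRange(hsv,lo,hi); q=np.zeros_like(k); q[y0:y1,x0:x1]=k[y0:y1,x0:x1]
    c=max(cv2.findContours(q,cv2.RETR_EXTERNAL,cv2.CHAIN_APPROX_NONE)[0],key=cv2.contourArea)
    P=np.array([onz(m,p,z)[:2] for p in cv2.convexHull(c).reshape(-1,2)])
    print(n,least_squares(lambda q:np.hypot(*(P-q[:2]).T)-q[2],[*P.mean(0),r]).x)
```

```text
52.2 [ 0.5489 -0.0476  0.3119]
large [0.5608 0.0066 0.0265]
small [ 0.5949 -0.0624  0.0216]
amber [0.6159 0.061  0.0152]
```

View pics/k_wrist.png

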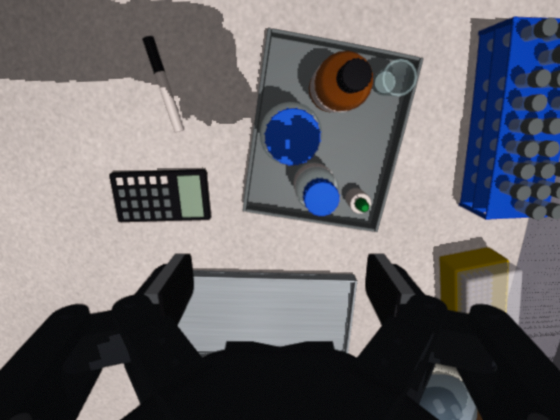

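View pics/k_side.png

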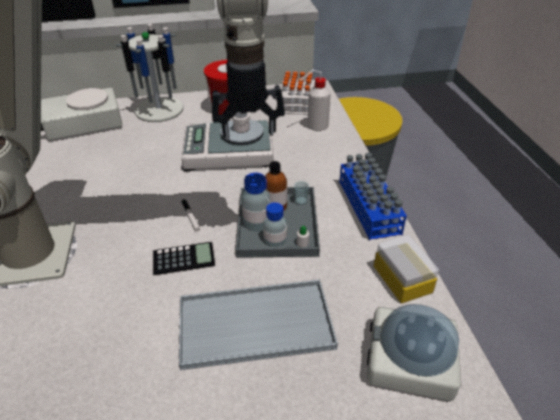

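The bottles are all upright within about 1.5 mm of where they started. The jar stands on the pan in the side view at (242,122), and the beaker and dropper look unmoved. The gripper is clear of everything, so I'm handing in.

Run:
```python
from workcell import order,bot
print(bot.get_obs()['ft_force']); print(order.job_done())
```

```text
[ 0.4032226  -0.13648394 -0.90171745]
the job is handed in; nothing more can be done
None
```

I moved the three bottles to the spill tray and, with them there, set the jar on the balance pan. I then put the small, amber and large bottles back in their places and handed the job in at about 52 s.

**Last checks**
- **Bottles:** the final wrist view shows all three upright, about 1–1.5 mm from where I first measured them.
- **Jar:** measured just after placing, it stood upright about 2 mm from the pan's centre. The last side view still shows it on the pan.
- **Beaker and dropper bottle:** they look unmoved by eye; I did not measure them.
- **Clearance:** the gripper was clear of everything at hand-in, with no meaningful wrist force.

**What did not go to plan**
- **Amber bottle:** my first grip was too low and pressed on its shoulder with about 19 N. I released it and gripped it again higher. The bottle stayed upright, but it may have shifted a millimetre or two before I recorded where it stood.
- **Cameras:** the fixed scene and side cameras disagreed by up to 14 mm for low points, so I relied on the wrist camera for positions.

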